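# Unlock the bolt tray, right the fallen bolts, lock up

### The arm

A 6-joint arm with a two-finger parallel gripper is mounted at the origin on the work surface. World frame = base frame: x ahead of the robot, y to its left, z up, the work surface at z = 0. Lengths are in m, angles in rad, forces in N, time in s.
With the tool pointing down it reaches from about 0.325 to 0.9 m from the base axis. Payload 6.1 kg.
Tool frame: the origin (TCP) lies on the centre line of the jaws, within the pads' length; the fingertips stand 19 mm ahead of it and the grasp point (between the pads) is the TCP (env.finger_overhang is the z of the fingertips in the tool frame, in m); z points along the fingers, y is the line along which they close (so a half turn about z gives the same grasp; the last joint's range is limited). The gripper opens to 87 mm and grips with 3 to 60 N. Pads are 19 mm wide; open, the fingers measure 117 mm over their backs; the gripper's body (75 mm by 190 mm) begins 51 mm behind the grasp point.
Start: joints at [1.194, 0.22, 1.526, -0, 1.395, -0.126], TCP at [0.155, 0.605, 0.242] pointing down, gripper open.
Joint ranges: [-2.98, 2.98], [-0.91, 2.08], [0.09, 2.57], [-1.24, 4.39], [0.2, 2.65], [-2.68, 2.68]. Speed limits (rad/s): [2.57, 2.57, 3.01, 3.14, 3.14, 3.14].

### API

Orientations are given as a unit quaternion [x, y, z, w].
In Python, from bench import monitor, imaging, workorder, env gives the robot as it stands. The module is installed in compiled form; this text tells all that it offers.
- The arm moves only by the tool carry_out, never from a script. Its argument "deltas" is a list of rows, each a list of 7 numbers: the shift along the tool's x, y, z scaled (see below), then the turn, a rotation vector about the tool's x, y, z scaled (see below), then the opening, from 0 (shut) to 1 (fully open). In form: [[x, y, z, rx, ry, rz, grip], ...]. A call has 1 to 12 rows; each row shifts and turns the commanded pose from where the row before left it, along the tool's axes as they then stand; what a row does not reach is not made up. The controller multiplies each number of a shift by 50 mm and each number of a turn by 0.1 rad. A row lasts 1/10 s, in which the tool goes at most 50 mm and 8.59 degrees, less where a joint would pass 70% of its speed; a pose out of reach is approached as far as the arm can. A call with a number of a shift or a turn outside -1 to 1 is refused whole. A call with a gripper value outside its range is refused whole. The fingers move at their own pace and stop on an object; "squeeze" is the grip in N (left out, the last holds). Time passes only in rows, so rows that do not move let the fingers close. It gives the time, the measured TCP pose, the force, the opening and the grip force at its end, in the units of the state.
- monitor.read_state(): the state, without advancing time (a new reading comes with each control period).
- imaging.get_image(name): name is "side" or "top"; returns a dict with "img" (400x640x3 uint8, red, green, blue), "vertical_fov" (degrees; the focal length in pixels is half the picture's height over the tangent of half this angle, whatever the lens; pixels are square), "cx", "cy" (the principal point, pixels), "D" ([k1, k2, p1, p2, k3] as OpenCV has them; the pictures are not rectified), "extrinsics" (4x4, takes a point from camera to world coordinates). Camera axes: x right, y up, looking along -z (the intrinsics and any distortion apply to the point x, -y, -z); pixel columns grow to the right and rows downward; lengths in m; the calibration is good to about 2 mm. A picture is of the moment at which its call begins. There is no depth.
- workorder.sign_off(): hands the job in; it is judged then, once.
The state is a dict: "clock": time; "joint_positions": joint angles; "joint_velocities": joint speeds; "effort": joint torques, N m; "tool_pos": TCP position; "orientation": TCP orientation; "ft_force": force on the tool from outside, world axes, zero at the start; "torque": the same for the moment, N m; "gripper_width": opening from 0.0 (shut) to 1.0 (fully open); "gripper_force": force on a finger pad.
Only numpy, scipy, OpenCV 4.12 (cv2) and the standard library are available. Lean on these libraries where they do the work, as an engineer would, in place of code of your own. Each camera call takes 0.05 s, during which the arm holds its last target. There are 200 camera calls.

### The job

Set the code 3-1-2 on the code box (left, middle and right dial as the robot sees them, each pointer at the mark with that many pips), and only with the code set swing the steel gate wide open. Stand every fallen bolt upright on its head in the aluminium tray, beside the one already standing, so that all the bolts stand there by themselves. Then shut the gate fully, and after that lock it by turning the left dial back to its bar-shaped zero mark, leaving the other two dials on the code and the other parts on the bench where they are.

Things in the scene. Friction and masses are not known exactly. Their poses are not given: they have to be found in the camera images.
- codebox: Grey code box fixed to the bench at the robot's right, 125 x 275 x 50 mm, its aluminium top face carrying three dials in a row. Origin: centre of its underside; z up. Dial axes at x = 0, y = +80 (left), 0 (middle), -80 mm (right). Black marks around each dial: a bar for zero, then radial rows of 1 to 4 pips.
- dial_left (a joint): left dial of the code box (rad), 0 to 2.4 between hard stops, growing CLOCKWISE seen from above. 0: pointer at the bar-shaped zero mark, towards the box's +y; the marks of 1, 2, 3, 4 pips are at 0.6, 1.2, 1.8, 2.4. It stays where it is left (friction 0.04 N m, no spring, no clicks).
- dial_middle (a joint): middle dial of the code box (rad), 0 to 2.4 between hard stops, growing CLOCKWISE seen from above. 0: pointer at the bar-shaped zero mark, towards the box's +y; the marks of 1, 2, 3, 4 pips are at 0.6, 1.2, 1.8, 2.4. It stays where it is left (friction 0.04 N m, no spring, no clicks).
- dial_right (a joint): right dial of the code box (rad), 0 to 2.4 between hard stops, growing CLOCKWISE seen from above. 0: pointer at the bar-shaped zero mark, towards the box's +y; the marks of 1, 2, 3, 4 pips are at 0.6, 1.2, 1.8, 2.4. It stays where it is left (friction 0.04 N m, no spring, no clicks).
- dial_left_grip (a point): On the axis of the left dial, 80 mm above the bench, at the height to grip. Turns with the dial: x = pointer's direction, z up. The grip is an upright black fin 12 mm thick along this x (-22 to +18 mm, then a pointed nose to 25 mm, white line on top), its top 5 mm above this point; it stands on a disc of 52 mm diameter, top 59 mm above the bench.
- dial_middle_grip (a point): On the axis of the middle dial, 80 mm above the bench, at the height to grip. Turns with the dial: x = pointer's direction, z up. The grip is an upright black fin 12 mm thick along this x (-22 to +18 mm, then a pointed nose to 25 mm, white line on top), its top 5 mm above this point; it stands on a disc of 52 mm diameter, top 59 mm above the bench.
- dial_right_grip (a point): On the axis of the right dial, 80 mm above the bench, at the height to grip. Turns with the dial: x = pointer's direction, z up. The grip is an upright black fin 12 mm thick along this x (-22 to +18 mm, then a pointed nose to 25 mm, white line on top), its top 5 mm above this point; it stands on a disc of 52 mm diameter, top 59 mm above the bench.
- rack: Plywood board fixed to the bench, 260 x 440 x 12 mm, with the open aluminium tray of the bolts. Origin at bench height; x away from the robot at yaw 0, z up. Tray floor at z = 15 mm, inside x -93 to 93, y -188 to 178 mm; walls up to z = 25 mm. Gate hinge post at x -120, y 200 mm, 82 mm high; latch post 22 mm square at x -120, y -122 mm, 70 mm high.
- gate (a joint): Angle of the steel gate (rad): 0 shut, when it runs along the rack's -y direction from the hinge in front of the tray; grows to 1.6 as it swings out towards the robot (clockwise from above). Wide open is beyond 1.2. It stays where it is left (friction 0.12 N m).
- gate_hinge (a point): Point on the gate's upright hinge axis, at the height of gate_handle (110 mm above the bench); its -y axis runs along the gate leaf. The leaf is 300 mm long, 8 mm thick, from 27 to 72 mm above the bench.
- gate_handle (a point): On the axis of the gate's handle, an upright round post of 14 mm diameter above the leaf, 110 mm from the hinge axis. The post rises from the leaf's top (72 mm above the bench) to 126 mm; this point is 110 mm above the bench.
- bolt1: Silver-plated twelve-point bolt, fallen at the start; 80 mm long, 0.28 kg, centre of mass 27 mm from the head's end. Head: twelve-point star, 42 mm over points, 20 mm high; shank 18 mm diameter, 60 mm long. Origin: centre of the head's flat end face, on which it stands; z runs along the shank, up when it stands. Fallen: z points 0.19 rad below level, origin 24 mm above the tray floor.
- bolt2: Silver-plated twelve-point bolt, fallen at the start; 80 mm long, 0.28 kg, centre of mass 27 mm from the head's end. Head: twelve-point star, 42 mm over points, 20 mm high; shank 18 mm diameter, 60 mm long. Origin: centre of the head's flat end face, on which it stands; z runs along the shank, up when it stands. Fallen: z points 0.19 rad below level, origin 24 mm above the tray floor.
- bolt3: Silver-plated twelve-point bolt, fallen at the start; 80 mm long, 0.28 kg, centre of mass 27 mm from the head's end. Head: twelve-point star, 42 mm over points, 20 mm high; shank 18 mm diameter, 60 mm long. Origin: centre of the head's flat end face, on which it stands; z runs along the shank, up when it stands. Fallen: z points 0.19 rad below level, origin 24 mm above the tray floor.
- bolt4: Silver-plated twelve-point bolt, standing at the start; 80 mm long, 0.28 kg, centre of mass 27 mm from the head's end. Head: twelve-point star, 42 mm over points, 20 mm high; shank 18 mm diameter, 60 mm long. Origin: centre of the head's flat end face, on which it stands; z runs along the shank, up when it stands. Fallen: z points 0.19 rad below level, origin 24 mm above the tray floor.
- washers: Stack of bronze washers on a short rod with a round foot, 48 mm diameter, 70 mm high; origin under its centre. To be left alone.
- socket: Chrome socket, 30 mm diameter, 40 mm high, standing; origin under its centre. To be left alone.
- cap: Black nylon flange cap, 70 mm diameter, 20 mm high; origin under its centre. To be left alone.
- spanner: Steel spanner lying on the bench. To be left alone.
- blank: Round steel blank flange, 70 mm diameter, 16 mm high; origin under its centre. To be left alone.
- tin: Plain aluminium tin, 64 mm diameter, 55 mm high; origin under its centre. To be left alone.
Not all that is in view belongs to the job. What is shaped like the bolt1 but orange or red is not meant.

How it is judged:
By the outcome, as a careful person would: the job done as asked, in the order asked, and still so for the second after the job is handed in, with the robot touching nothing.
Of bolt1, bolt2, bolt3 only 2 to 3 are there at a start; the rules pass over those that are not, and their reading is None.
At some moment in a run one of bolt1, bolt2, bolt3 may be knocked a few centimetres aside while the robot is not near it.
Once in a run the grip may slacken for a moment while it holds something.
It also fails if it takes over 210 s, if anything falls off the work surface, if the arm or the gripper's body presses on something with over 40 N, if the wrist force passes 120 N, or if a joint passes its speed limit or range.

## Working session

There is one attempt and no reset: what is moved stays moved. The work goes in short steps, Python scripts to look and compute and a tool call to move; the robot and the scene stay as the last step left them, time stands still between calls to the robot, and variables do not carry over. Pictures are saved under pics/ and viewed, at most 14 in all, crops included, and the job is handed in when it is done.

Besides the shell and the picture viewer there is one more tool, called after "Emit:" in YAML: its name, and indented under it one key for each argument. carry_out: Moves the arm, as the interface text tells. Its arguments: {"type":"object","properties":{"deltas":{"type":"array"},"squeeze":{"type":"number"}},"required":["deltas"]}

```bash
mkdir -p pics
cat > h.py <<'E'
import numpy as np, cv2
from bench import monitor, imaging, workorder, env
from scipy.spatial.transform import Rotation as R
def cam(n):
    d=imaging.get_image(n); h=d["img"].shape[0]
    f=h/2/np.tan(np.radians(d["vertical_fov"])/2)
    d["K"]=np.array([[f,0,d["cx"]],[0,f,d["cy"]],[0,0,1.]]); d["D"]=np.array(d["D"],float); d["E"]=np.array(d["extrinsics"]); return d
def ray(d,uv):
    p=cv2.undistortPoints(np.array(uv,float).reshape(-1,1,2),d["K"],d["D"]).reshape(-1,2)
    v=np.c_[p[:,0],-p[:,1],-np.ones(len(p))]@d["E"][:3,:3].T
    return d["E"][:3,3],v
def onz(d,uv,z):
    o,v=ray(d,uv); return o+v*((z-o[2])/v[:,2])[:,None]
def proj(d,P):
    P=np.atleast_2d(P); c=(P-d["E"][:3,3])@d["E"][:3,:3]
    c=c*[1,-1,-1]; return cv2.projectPoints(c,np.zeros(3),np.zeros(3),d["K"],d["D"])[0].reshape(-1,2)
def save(img,n,box=None,s=1):
    if box: img=img[box[1]:box[3],box[0]:box[2]]
    cv2.imwrite("pics/"+n,cv2.resize(img[:,:,::-1],None,fx=s,fy=s,interpolation=cv2.INTER_CUBIC))
E
python3 - <<'E'
from h import *
for n in("top","side"):
    d=cam(n); save(d["img"],n+"0.png",s=1.25); print(n,d["E"].round(3).tolist(),d["K"][0,0],d["D"])
print(monitor.read_state())
E
```

```text
top [[0.014, 0.991, -0.131, 0.422], [-1.0, 0.01, -0.029, 0.006], [-0.027, 0.131, 0.991, 1.255], [0.0, 0.0, 0.0, 1.0]] 464.39883351819725 [-0.10923906  0.          0.          0.          0.        ]
side [[0.761, 0.466, -0.451, 0.055], [-0.648, 0.532, -0.545, -0.607], [-0.014, 0.707, 0.707, 0.931], [0.0, 0.0, 0.0, 1.0]] 371.9980634413106 [-0.05057534  0.          0.          0.          0.        ]
{'clock': 0.1, 'joint_positions': array([ 1.19389800e+00,  2.21147181e-01,  1.52752968e+00, -2.12703678e-05,
        1.39470748e+00, -1.26100447e-01]), 'joint_velocities': array([ 0.00039145, -0.00076235, -0.00420363, -0.00028608, -0.00077204,
       -0.00164451]), 'effort': array([ 1.30061755e-05, -4.95949852e+01, -3.88521588e+01,  7.01468275e-02,
        5.16156759e-02, -8.30812360e-05]), 'tool_pos': array([0.15491925, 0.60493379, 0.24052922]), 'orientation': array([ 1.25068641e-01,  9.92147687e-01, -8.70266867e-04, -2.12796986e-04]), 'ft_force': array([-0.2814955 ,  0.24894739,  0.18406491]), 'torque': array([ 0.04319417, -0.00350015, -0.00240568]), 'gripper_force': 0.0, 'gripper_width': 0.9997730008051658}
```

View pics/top0.png

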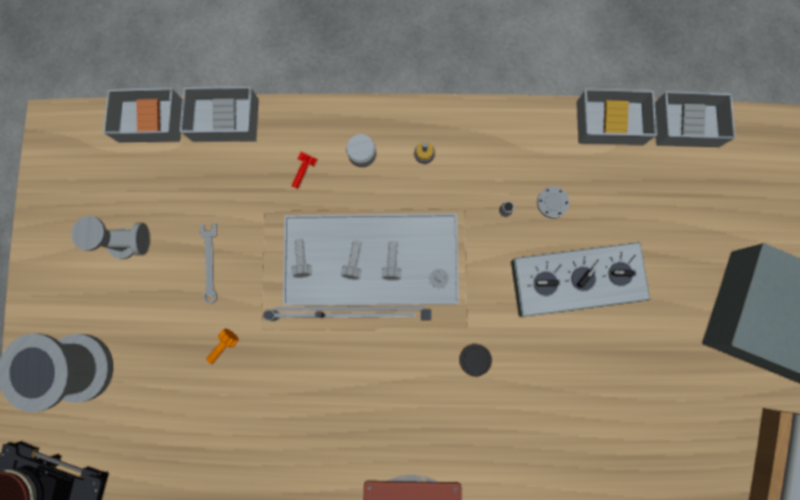

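View pics/side0.png

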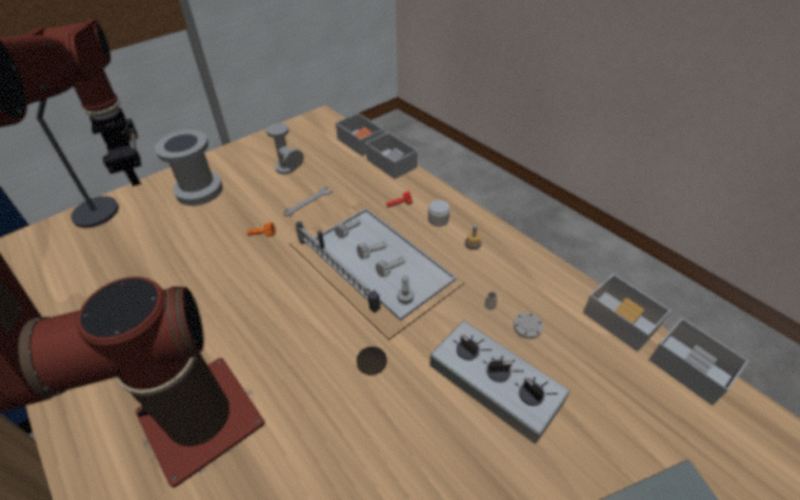

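Run:
```python
from h import *
d=cam("top"); save(d["img"],"box1.png",(405,188,527,258),6); save(d["img"],"tray1.png",(205,165,380,265),4.5)
```

```text
(no output)
```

View pics/box1.png

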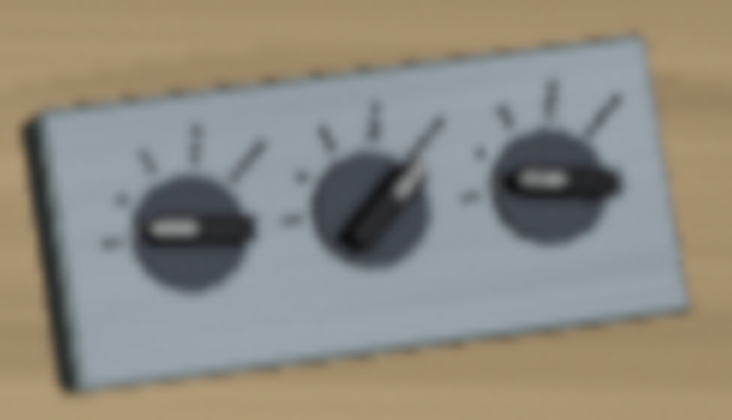

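View pics/tray1.png

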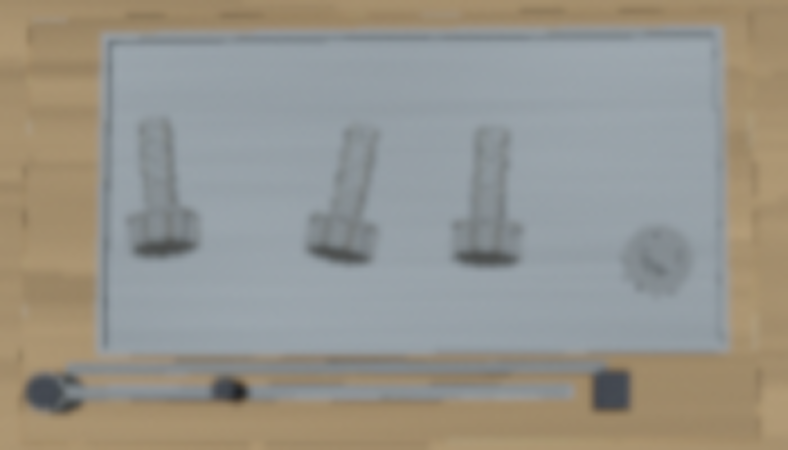

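The fallen bolts are the three silver ones in the tray, at top view crop pixels (160,190), (345,195) and (488,195). The standing bolt is at (657,260). The orange (222,347) and red (304,170) lookalikes lie outside the tray, so I'm ignoring them. The dial pointers, marked by the white line, sit near zero on the left and right dials and near 4 pips on the middle one. Next I'll measure.

```bash
cat > m.py <<'E'
from h import *
def quad(d,box,z,lo,hi):
    x0,y0,x1,y1=box; im=cv2.cvtColor(d["img"][y0:y1,x0:x1],cv2.COLOR_RGB2HSV)
    m=cv2.inRange(im,lo,hi); m=cv2.morphologyEx(m,cv2.MORPH_CLOSE,np.ones((9,9)))
    c=max(cv2.findContours(m,cv2.RETR_EXTERNAL,cv2.CHAIN_APPROX_NONE)[0],key=cv2.contourArea).reshape(-1,2)
    P=onz(d,c+[x0,y0],z)[:,:2].astype(np.float32)
    (cx,cy),(w,h),a=cv2.minAreaRect(P*1000); return cx,cy,w,h,a
E
python3 - <<'E'
from m import *
d=cam("top")
print("box",quad(d,(400,185,530,262),.05,(85,10,110),(125,80,255)))
print("tray",quad(d,(215,160,378,250),.025,(85,10,90),(125,80,255)))
hsv=cv2.cvtColor(d["img"],cv2.COLOR_RGB2HSV)
for p in [(470,240),(250,235),(300,180),(300,262)]: print(p,hsv[p[1],p[0]])
t=lambda q:(np.array(q)/4.5+[205,165])-.4
for n,tip,he in [("A",(153,120),(165,254)),("B",(363,128),(340,260)),("C",(491,128),(486,263))]:
    a=onz(d,[t(tip)],.028)[0];b=onz(d,[t(he)],.030)[0]; print(n,a.round(4),b.round(4),np.linalg.norm((a-b)[:2]),np.degrees(np.arctan2(*(a-b)[[1,0]])))
print("b4",onz(d,[t((657,258))],.075))
print("hinge",onz(d,[t((43,390))],.082),"latch",onz(d,[t((612,390))],.07),"handle",onz(d,[t((230,388))],.126))
E
```

```text
box (528.0170288085938, -347.72991943359375, 120.02078247070312, 269.9543762207031, 7.787327766418457)
tray (560.0357055664062, 97.34683227539062, 208.58090209960938, 369.82684326171875, 1.054276943206787)
(470, 240) [101  24 168]
(250, 235) [103  24 171]
(300, 180) [103  25 166]
(300, 262) [ 19  87 161]
A [0.6088 0.2525 0.028 ] [0.5283 0.2421 0.03  ] 0.08120820931015577 7.391809783643288
B [0.6052 0.1262 0.028 ] [0.5261 0.1378 0.03  ] 0.07995733729172269 -8.375551469174912
C [0.6059 0.0499 0.028 ] [0.5253 0.0516 0.03  ] 0.08059840227716095 -1.2090005791792888
b4 [[ 0.52542635 -0.04678533  0.075     ]]
hinge [[0.44572776 0.29932858 0.082     ]] latch [[ 0.45085685 -0.02204076  0.07      ]] handle [[0.44769919 0.18565794 0.126     ]]
```

```bash
cat > dials.py <<'E'
from h import *
PSI=.136; C=np.array([.528,-.3477]); Y=np.array([-np.sin(PSI),np.cos(PSI)])
AX={n:C+s*Y for n,s in(("L",.08),("M",0),("R",-.08))}
def dials():
    for cn in("top","side"):
        d=cam(cn); g=d["img"].astype(int).min(2); vv,uu=np.mgrid[0:400,0:640]; P=onz(d,np.c_[uu.ravel(),vv.ravel()],.085)[:,:2]; gr=g.ravel()
        Pd=onz(d,np.c_[uu.ravel(),vv.ravel()],.059)[:,:2]
        for n,a in AX.items():
            r=np.linalg.norm(P-a,axis=1); s=r<.019; w=np.clip(gr[s]-85.,0,None); c=(P[s]*w[:,None]).sum(0)/w.sum()-a
            ang=np.arctan2(c[1],c[0]); # pointer dir; zero = Y dir, grows clockwise
            q=(np.pi/2+PSI)-ang
            disc=(np.linalg.norm(Pd-a,axis=1)<.034)&(gr<110); 
            print(cn,n,"axis",a.round(4),"q %.2f"%((q+np.pi)%(2*np.pi)-np.pi),"w",c.round(4),"dark centroid off",(Pd[disc].mean(0)-a).round(4))
if __name__=="__main__": dials()
E
python3 dials.py
```

```text
top L axis [ 0.5172 -0.2684] q 0.25 w [0.0012 0.0103] dark centroid off [ 0.0003 -0.0012]
top M axis [ 0.528  -0.3477] q 2.77 w [ 0.0066 -0.0118] dark centroid off [0.0005 0.0001]
top R axis [ 0.5388 -0.427 ] q 1.82 w [ 0.0051 -0.0006] dark centroid off [-0.0001 -0.0009]
side L axis [ 0.5172 -0.2684] q 1.24 w [0.0102 0.0052] dark centroid off [-0.0016 -0.0014]
side M axis [ 0.528  -0.3477] q 1.15 w [0.0095 0.0059] dark centroid off [-0.0012 -0.0021]
side R axis [ 0.5388 -0.427 ] q 1.46 w [0.0122 0.0031] dark centroid off [-0.0006 -0.0009]
```

```bash
cat > plan.py <<'E'
from h import *
import sys
def down(phi,tilt=0):
    """tool down, x axis at world angle phi(deg); tilt(deg) about tool y"""
    c,s=np.cos(np.radians(phi)),np.sin(np.radians(phi))
    return R.from_matrix(np.array([[c,s,0],[s,-c,0],[0,0,-1]]))*R.from_euler("y",tilt,degrees=True)
def rep(*wps):
    """chain from measured state: each wp=(pos|None, R|None): prints total shift (unit 50mm) then turn (unit .1rad)"""
    s=monitor.read_state(); p=s["tool_pos"]; r=R.from_quat(s["orientation"]); m=r.as_matrix()
    print("t %.1f"%s["clock"],"p",p.round(4),"phi %.1f"%np.degrees(np.arctan2(m[1,0],m[0,0])),"z",m[:,2].round(3),"w %.3f F %.1f"%(s["gripper_width"],s["gripper_force"]),"q",s["joint_positions"].round(2))
    for P,Q in wps:
        if P is not None: v=r.inv().apply(np.array(P)-p)/.05; print(" shift",v.round(2),"n>=%.1f"%np.linalg.norm(v)); p=np.array(P)
        if Q is not None: w=(r.inv()*Q).as_rotvec()/.1; print(" turn",w.round(2)); r=Q
E
python3 - <<'E'
from plan import *
rep(([.5172,-.2684,.2],None),(None,down(90)),([.5172,-.2684,.082],None))
d=cam("top"); g=d["img"].astype(int).min(2); vv,uu=np.mgrid[0:400,0:640]; P=onz(d,np.c_[uu.ravel(),vv.ravel()],.085)[:,:2]; gr=g.ravel()
from dials import AX
for n,a in AX.items():
    s=(np.linalg.norm(P-a,axis=1)<.032)&(gr<50); c=cv2.fitLine((P[s]*1000).astype(np.float32),cv2.DIST_L2,0,.01,.01).ravel(); print(n,s.sum(),"phi %.1f"%np.degrees(np.arctan2(c[1],c[0])),c[2:]/1000-a)
E
```

```text
t 0.3 p [0.1551 0.6052 0.2411] phi 165.6 z [-0.    -0.001 -1.   ] w 1.005 F 0.0 q [ 1.19  0.22  1.53 -0.    1.39 -0.13]
 shift [-11.35 -15.13   0.83] n>=18.9
 turn [-1.00e-02  0.00e+00  1.32e+01]
 shift [0.   0.   2.36] n>=2.4
L 45 phi -79.8 [-0.00196964 -0.00302222]
M 80 phi -34.2 [-0.00483048  0.00782999]
R 54 phi -87.4 [-0.00221079  0.00181234]
```

Emit:
carry_out:
  deltas:
    - [-0.57, -0.76, 0, 0, 0, 0, 0.55]
    - [-0.57, -0.76, 0, 0, 0, 0, 0.55]
    - [-0.57, -0.76, 0, 0, 0, 0, 0.55]
    - [-0.57, -0.76, 0, 0, 0, 0, 0.55]
    - [-0.57, -0.76, 0, 0, 0, 0, 0.55]
    - [-0.57, -0.76, 0, 0, 0, 0, 0.55]
    - [-0.57, -0.76, 0, 0, 0, 0, 0.55]
    - [-0.57, -0.76, 0, 0, 0, 0, 0.55]
    - [-0.57, -0.76, 0, 0, 0, 0, 0.55]
    - [-0.57, -0.76, 0, 0, 0, 0, 0.55]

```text
clock: 1.35
tool_pos: [0.3372, 0.1649, 0.2419]
orientation: [0.125, 0.992, 0.0, 0.001]
ft_force: [0.8, -0.1, -0.8]
gripper_width: 0.548
gripper_force: 0.0
```

Emit:
carry_out:
  deltas:
    - [-0.57, -0.75, 0, 0, 0, 0, 0.55]
    - [-0.57, -0.75, 0, 0, 0, 0, 0.55]
    - [-0.57, -0.75, 0, 0, 0, 0, 0.55]
    - [-0.57, -0.75, 0, 0, 0, 0, 0.55]
    - [-0.57, -0.75, 0, 0, 0, 0, 0.55]
    - [-0.57, -0.75, 0, 0, 0, 0, 0.55]
    - [-0.57, -0.75, 0, 0, 0, 0, 0.55]
    - [-0.57, -0.75, 0, 0, 0, 0, 0.55]
    - [-0.57, -0.75, 0, 0, 0, 0, 0.55]
    - [-0.57, -0.75, 0, 0, 0, 0, 0.55]

```text
clock: 2.35
tool_pos: [0.5204, -0.2694, 0.2415]
orientation: [0.125, 0.992, 0.0, 0.0]
ft_force: [0.4, 1.1, 0.2]
gripper_width: 0.552
gripper_force: 0.0
```

Emit:
carry_out:
  deltas:
    - [0, 0, 0, 0, 0, 1, 0.55]
    - [0, 0, 0, 0, 0, 1, 0.55]
    - [0, 0, 0, 0, 0, 1, 0.55]
    - [0, 0, 0, 0, 0, 1, 0.55]
    - [0, 0, 0, 0, 0, 1, 0.55]
    - [0, 0, 0, 0, 0, 1, 0.55]
    - [0, 0, 0, 0, 0, 1, 0.55]
    - [0, 0, 0, 0, 0, 1, 0.55]
    - [0, 0, 0, 0, 0, 1, 0.55]
    - [0, 0, 0, 0, 0, 1, 0.55]
    - [0, 0, 0, 0, 0, 1, 0.55]
    - [0, 0, 0, 0, 0, 1, 0.55]

```text
clock: 3.55
tool_pos: [0.5199, -0.2674, 0.2416]
orientation: [0.665, 0.747, 0.0, 0.0]
ft_force: [0.7, 0.1, 0.0]
gripper_width: 0.55
gripper_force: 0.0
```

Run:
```python
from plan import *
rep((None,down(95)),([.5172,-.2684,.12],None),([.5172,-.2684,.082],None))
```

```text
t 3.5 p [ 0.5199 -0.2674  0.2416] phi 96.6 z [ 0. -0. -1.] w 0.550 F 0.0 q [-0.61  0.12  1.63 -0.    1.38 -0.73]
 turn [0.   0.   0.29]
 shift [-0.02 -0.06  2.43] n>=2.4
 shift [0.   0.   0.76] n>=0.8
```

Emit:
carry_out:
  deltas:
    - [0, -0.06, 0.8, 0, 0, 0.3, 0.55]
    - [0, 0, 0.8, 0, 0, 0, 0.55]
    - [0, 0, 0.8, 0, 0, 0, 0.55]
    - [0, 0, 0.6, 0, 0, 0, 0.55]
    - [0, 0, 0.2, 0, 0, 0, 0.55]
    - [0, 0, 0, 0, 0, 0, 0]
    - [0, 0, 0, 0, 0, 0, 0]
    - [0, 0, 0, 0, 0, 0, 0]
    - [0, 0, 0, 0, 0, 0, 0]
    - [0, 0, 0, 0, 0, 0, 0]
  squeeze: 20

```text
clock: 4.55
tool_pos: [0.5177, -0.2679, 0.0824]
orientation: [0.675, 0.738, 0.0, 0.001]
ft_force: [6.6, 4.7, 1.8]
gripper_width: 0.184
gripper_force: 3.5
```

Run:
```python
from plan import *
rep((None,down(97.8-103.1)))
print(monitor.read_state()["ft_force"],monitor.read_state()["torque"])
```

```text
t 4.5 p [ 0.5177 -0.2679  0.0824] phi 95.1 z [ 0.002 -0.001 -1.   ] w 0.184 F 3.5 q [-0.61  0.29  1.77  0.    1.09 -0.7 ]
 turn [ 2.000e-02 -1.000e-02  1.753e+01]
[6.57718801 4.67112464 1.79465274] [ 0.68187568 -1.20650307 -0.03679904]
```

Emit:
carry_out:
  deltas:
    - [0, 0, 0, 0, 0, 0, 0]
    - [0, 0, 0, 0, 0, 0, 0]
    - [0, 0, 0, 0, 0, 0, 0]

```text
clock: 4.85
tool_pos: [0.5189, -0.2674, 0.0825]
orientation: [0.675, 0.738, 0.001, 0.002]
ft_force: [5.7, 3.2, -0.2]
gripper_width: 0.136
gripper_force: 20.0
```

Run:
```python
from plan import *
rep((None,down(97.8-103.1)))
print(monitor.read_state()["ft_force"],monitor.read_state()["torque"])
d=cam("top"); e=cam("side"); a=d["img"][185:262,400:530]; b=e["img"][240:370,330:470]
save(np.hstack([cv2.resize(a,(440,260)),cv2.resize(b,(280,260))]),"grip.png")
```

```text
t 4.8 p [ 0.5189 -0.2674  0.0825] phi 95.2 z [ 0.004 -0.    -1.   ] w 0.136 F 20.0 q [-0.61  0.29  1.77  0.    1.09 -0.7 ]
 turn [ 0.03 -0.03 17.53]
[ 5.66343507  3.22728067 -0.15256746] [ 0.38573514 -0.96043637  0.01749157]
```

View pics/grip.png

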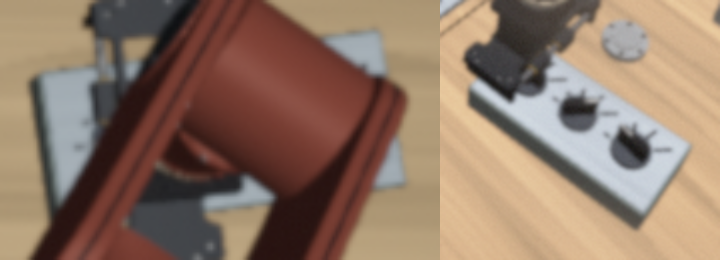

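Emit:
carry_out:
  deltas:
    - [0, 0.05, 0, 0, 0, 0.5, 0]
    - [0, 0, 0, 0, 0, 1, 0]
    - [0, 0, 0, 0, 0, 1, 0]
    - [0, 0, 0, 0, 0, 1, 0]
    - [0, 0, 0, 0, 0, 1, 0]
    - [0, 0, 0, 0, 0, 1, 0]
    - [0, 0, 0, 0, 0, 1, 0]
    - [0, 0, 0, 0, 0, 1, 0]
    - [0, 0, 0, 0, 0, 1, 0]

```text
clock: 5.85
tool_pos: [0.5215, -0.2681, 0.0825]
orientation: [0.92, 0.393, 0.002, 0.002]
ft_force: [7.3, -1.2, -3.6]
gripper_width: 0.137
gripper_force: 20.0
```

Emit:
carry_out:
  deltas:
    - [0, 0, 0, 0, 0, 1, 0]
    - [0, 0, 0, 0, 0, 1, 0]
    - [0, 0, 0, 0, 0, 1, 0]
    - [0, 0, 0, 0, 0, 1, 0]
    - [0, 0, 0, 0, 0, 1, 0]
    - [0, 0, 0, 0, 0, 1, 0]
    - [0, 0, 0, 0, 0, 1, 0]
    - [0, 0, 0, 0, 0, 1, 0]
    - [0, 0, 0, 0, 0, 1, 0]
    - [0, 0, 0, 0, 0, 0, 0]

```text
clock: 6.85
tool_pos: [0.5224, -0.2706, 0.0826]
orientation: [0.999, -0.046, 0.004, 0.003]
ft_force: [10.8, -10.5, -9.3]
gripper_width: 0.139
gripper_force: 20.0
```

Run:
```python
from plan import *
rep((None,down(97.8-103.1)))
print(monitor.read_state()["ft_force"],monitor.read_state()["torque"])
```

```text
t 6.8 p [ 0.5224 -0.2706  0.0826] phi -5.3 z [ 0.008 -0.006 -1.   ] w 0.139 F 20.0 q [-0.61  0.29  1.76 -0.    1.08  1.05]
 turn [ 0.06 -0.08  0.  ]
[ 10.7666345  -10.53826925  -9.29643706] [-1.67551435 -1.57603583  0.00488095]
```

Emit:
carry_out:
  deltas:
    - [0, 0, 0, 0, 0, 0, 0.5]
    - [0, 0, 0, 0, 0, 0, 0.5]
    - [0, 0, 0, 0, 0, 0, 0.5]
    - [0, 0, 0, 0, 0, 0, 0.5]
    - [0, 0, -0.6, 0, 0, 0, 0.5]
    - [0, 0, -0.6, 0, 0, 0, 0.5]
    - [0, 0, 0, 0, 0, 1, 0.5]
    - [0, 0, 0, 0, 0, 1, 0.5]
    - [0, 0, 0, 0, 0, 1, 0.5]
    - [0, 0, 0, 0, 0, 1, 0.5]
    - [0, 0, 0, 0, 0, 1, 0.5]
    - [0, 0, 0, 0, 0, 0.7, 0.5]

```text
clock: 8.05
tool_pos: [0.5192, -0.2672, 0.1414]
orientation: [0.946, -0.325, -0.0, -0.0]
ft_force: [-0.5, -0.0, -0.2]
gripper_width: 0.494
gripper_force: 0.0
```

Run:
```python
from plan import *
rep(([.531,-.3475,.142],None),([.531,-.3475,.082],None))
```

```text
t 8.1 p [ 0.5192 -0.2672  0.1414] phi -38.0 z [-0.  0. -1.] w 0.494 F 0.0 q [-0.61  0.21  1.73  0.    1.2   1.62]
 shift [ 1.17  1.12 -0.01] n>=1.6
 shift [0.  0.  1.2] n>=1.2
```

Emit:
carry_out:
  deltas:
    - [0.63, 0.63, 0, 0, 0, 0, 0.5]
    - [0.63, 0.58, 0, 0, 0, 0, 0.5]
    - [0, 0, 0.6, 0, 0, 0, 0.5]
    - [0, 0, 0.4, 0, 0, 0, 0.5]
    - [0, 0, 0.2, 0, 0, 0, 0.5]
    - [0, 0, 0, 0, 0, 0, 0]
    - [0, 0, 0, 0, 0, 0, 0]
    - [0, 0, 0, 0, 0, 0, 0]
    - [0, 0, 0, 0, 0, 0, 0]
    - [0, 0, 0, 0, 0, 0, 0]
    - [0, 0, 0, 0, 0, 0, 0]
    - [0, 0, 0, 0, 0, 0, 0]

```text
clock: 9.25
tool_pos: [0.5337, -0.3528, 0.0826]
orientation: [0.946, -0.324, 0.001, -0.001]
ft_force: [3.5, 3.9, 3.4]
gripper_width: 0.135
gripper_force: 19.9
```

Run:
```python
from plan import *
rep((None,down(97.8-34.4)))
print(monitor.read_state()["ft_force"],monitor.read_state()["torque"])
```

```text
t 9.2 p [ 0.5337 -0.3528  0.0826] phi -37.8 z [ 0.003  0.001 -1.   ] w 0.135 F 19.9 q [-0.71  0.41  1.61  0.    1.12  1.52]
 turn [-1.000e-02 -3.000e-02 -1.766e+01]
[3.4522903  3.90812971 3.38256267] [ 0.82563621 -0.40023472 -0.05360441]
```

Emit:
carry_out:
  deltas:
    - [0, 0, 0, 0, 0, -0.7, 0]
    - [0, 0, 0, 0, 0, -1, 0]
    - [0, 0, 0, 0, 0, -1, 0]
    - [0, 0, 0, 0, 0, -1, 0]
    - [0, 0, 0, 0, 0, -1, 0]
    - [0, 0, 0, 0, 0, -1, 0]
    - [0, 0, 0, 0, 0, -1, 0]
    - [0, 0, 0, 0, 0, -1, 0]
    - [0, 0, 0, 0, 0, -1, 0]

```text
clock: 10.15
tool_pos: [0.5344, -0.3494, 0.0826]
orientation: [0.994, 0.108, 0.002, -0.003]
ft_force: [3.7, 15.4, 7.7]
gripper_width: 0.136
gripper_force: 20.0
```

Emit:
carry_out:
  deltas:
    - [0, 0, 0, 0, 0, -1, 0]
    - [0, 0, 0, 0, 0, -1, 0]
    - [0, 0, 0, 0, 0, -1, 0]
    - [0, 0, 0, 0, 0, -1, 0]
    - [0, 0, 0, 0, 0, -1, 0]
    - [0, 0, 0, 0, 0, -1, 0]
    - [0, 0, 0, 0, 0, -1, 0]
    - [0, 0, 0, 0, 0, -1, 0]
    - [0, 0, 0, 0, 0, -1, 0]
    - [0, 0, 0, 0, 0, 0, 0]

```text
clock: 11.15
tool_pos: [0.5323, -0.3467, 0.0825]
orientation: [0.849, 0.529, 0.002, -0.006]
ft_force: [-3.6, 26.3, 18.1]
gripper_width: 0.135
gripper_force: 20.0
```

Run:
```python
from plan import *
rep((None,down(97.8-34.4)))
print(monitor.read_state()["ft_force"],monitor.read_state()["torque"])
```

```text
t 11.2 p [ 0.5323 -0.3467  0.0825] phi 63.9 z [-0.003  0.012 -1.   ] w 0.135 F 20.0 q [-0.71  0.4   1.61  0.01  1.14 -0.25]
 turn [-0.08 -0.1   0.08]
[-3.61204385 26.26798394 18.09855982] [ 4.25083359  0.83233486 -0.04585902]
```

Emit:
carry_out:
  deltas:
    - [0, 0, 0, 0, 0, 0.08, 0]
    - [0, 0, 0, 0, 0, 0, 0.5]
    - [0, 0, 0, 0, 0, 0, 0.5]
    - [0, 0, 0, 0, 0, 0, 0.5]
    - [0, 0, 0, 0, 0, 0, 0.5]
    - [0, 0, -0.6, 0, 0, 0, 0.5]
    - [0, 0, -0.6, 0, 0, 0, 0.5]
    - [0, 0, 0, 0, 0, -0.9, 0.5]
    - [0, 0, 0, 0, 0, -0.9, 0.5]
    - [0, 0, 0, 0, 0, -0.9, 0.5]
    - [0, 0, 0, 0, 0, -0.9, 0.5]
    - [0, 0, 0, 0, 0, -0.9, 0.5]

```text
clock: 12.35
tool_pos: [0.5321, -0.3545, 0.1416]
orientation: [0.712, 0.702, -0.0, 0.0]
ft_force: [-0.1, -0.3, -0.7]
gripper_width: 0.5
gripper_force: 0.0
```

Run:
```python
from plan import *
rep(([.542,-.4255,.142],None),([.542,-.4255,.082],None))
```

```text
t 12.3 p [ 0.5321 -0.3545  0.1416] phi 89.1 z [ 0. -0. -1.] w 0.500 F 0.0 q [-0.71  0.34  1.58 -0.    1.23 -0.7 ]
 shift [-1.42  0.22 -0.01] n>=1.4
 shift [ 0.  -0.   1.2] n>=1.2
```

Emit:
carry_out:
  deltas:
    - [-0.71, 0.11, 0, 0, 0, 0, 0.5]
    - [-0.71, 0.11, 0, 0, 0, 0, 0.5]
    - [0, 0, 0.6, 0, 0, 0, 0.5]
    - [0, 0, 0.4, 0, 0, 0, 0.5]
    - [0, 0, 0.2, 0, 0, 0, 0.5]
    - [0, 0, 0, 0, 0, 0, 0]
    - [0, 0, 0, 0, 0, 0, 0]
    - [0, 0, 0, 0, 0, 0, 0]
    - [0, 0, 0, 0, 0, 0, 0]
    - [0, 0, 0, 0, 0, 0, 0]
    - [0, 0, 0, 0, 0, 0, 0]
    - [0, 0, 0, 0, 0, 0, 0]

```text
clock: 13.55
tool_pos: [0.5414, -0.4253, 0.0824]
orientation: [0.713, 0.701, -0.0, -0.0]
ft_force: [-4.7, 1.7, 5.8]
gripper_width: 0.137
gripper_force: 20.0
```

Run:
```python
from plan import *
rep((None,down(97.8-68.75)))
print(monitor.read_state()["ft_force"],monitor.read_state()["torque"])
```

```text
t 13.6 p [ 0.5414 -0.4253  0.0824] phi 89.0 z [-0.001 -0.    -1.   ] w 0.137 F 20.0 q [-0.78  0.51  1.46 -0.    1.17 -0.76]
 turn [-1.000e-02  1.000e-02  1.046e+01]
[-4.73653219  1.69695186  5.82900649] [ 0.11262962  0.94792858 -0.02645364]
```

Emit:
carry_out:
  deltas:
    - [0, 0, 0, 0, 0, 0.5, 0]
    - [0, 0, 0, 0, 0, 1, 0]
    - [0, 0, 0, 0, 0, 1, 0]
    - [0, 0, 0, 0, 0, 1, 0]
    - [0, 0, 0, 0, 0, 1, 0]
    - [0, 0, 0, 0, 0, 1, 0]
    - [0, 0, 0, 0, 0, 1, 0]
    - [0, 0, 0, 0, 0, 1, 0]
    - [0, 0, 0, 0, 0, 1, 0]
    - [0, 0, 0, 0, 0, 1, 0]
    - [0, 0, 0, 0, 0, 1, 0]
    - [0, 0, 0, 0, 0, 0, 0]

```text
clock: 14.75
tool_pos: [0.5444, -0.4272, 0.0825]
orientation: [0.969, 0.247, 0.002, 0.003]
ft_force: [6.5, -5.5, -3.8]
gripper_width: 0.133
gripper_force: 20.0
```

Run:
```python
from plan import *
rep((None,down(97.8-68.75)))
print(monitor.read_state()["ft_force"],monitor.read_state()["torque"])
```

```text
t 14.8 p [ 0.5444 -0.4272  0.0825] phi 28.6 z [ 0.006 -0.005 -1.   ] w 0.133 F 20.0 q [-0.78  0.51  1.46  0.    1.16  0.29]
 turn [ 0.07 -0.03 -0.07]
[ 6.51366212 -5.47118404 -3.84771536] [-1.10835375 -1.07151324  0.03947293]
```

Emit:
carry_out:
  deltas:
    - [0, 0, 0, 0, 0, 0, 0.5]
    - [0, 0, 0, 0, 0, 0, 0.5]
    - [0, 0, 0, 0, 0, 0, 0.5]
    - [0, 0, 0, 0, 0, 0, 0.5]
    - [0, 0, -0.8, 0, 0, 0, 0.5]
    - [0, 0, -0.8, 0, 0, 0, 0.5]
    - [0, 0, -0.8, 0, 0, 0, 0.5]

```text
clock: 15.45
tool_pos: [0.5415, -0.4248, 0.2023]
orientation: [0.969, 0.249, -0.0, -0.001]
ft_force: [0.3, 0.3, -0.5]
gripper_width: 0.495
gripper_force: 0.0
```

Run:
```python
from plan import *
rep(([.449,.188,.2],None),(None,down(89)),([.449,.188,.107],None))
```

```text
t 15.4 p [ 0.5415 -0.4248  0.2023] phi 28.8 z [-0.001  0.001 -1.   ] w 0.495 F 0.0 q [-0.78  0.4   1.38  0.    1.36  0.29]
 shift [  4.28 -11.63   0.06] n>=12.4
 turn [-1.000e-02 -0.000e+00 -1.051e+01]
 shift [0.   0.   1.86] n>=1.9
```

Emit:
carry_out:
  deltas:
    - [0.36, -0.89, 0, 0, 0, 0, 0.5]
    - [0.36, -0.89, 0, 0, 0, 0, 0.5]
    - [0.36, -0.89, 0, 0, 0, 0, 0.5]
    - [0.36, -0.89, 0, 0, 0, 0, 0.5]
    - [0.36, -0.89, 0, 0, 0, 0, 0.5]
    - [0.36, -0.89, 0, 0, 0, 0, 0.5]
    - [0.36, -0.9, 0, 0, 0, 0, 0.5]
    - [0.36, -0.9, 0, 0, 0, 0, 0.5]
    - [0.35, -0.9, 0, 0, 0, 0, 0.5]
    - [0.35, -0.9, 0, 0, 0, 0, 0.5]
    - [0.35, -0.9, 0, 0, 0, 0, 0.5]
    - [0.35, -0.9, 0, 0, 0, 0, 0.5]

```text
clock: 16.65
tool_pos: [0.4699, 0.1504, 0.2019]
orientation: [0.969, 0.249, 0.0, 0.0]
ft_force: [0.5, 0.4, -0.9]
gripper_width: 0.498
gripper_force: 0.0
```

Emit:
carry_out:
  deltas:
    - [0, -0.88, 0, 0, 0, 0, 0.5]
    - [0, 0, 0, 0, 0, -1, 0.5]
    - [0, 0, 0, 0, 0, -1, 0.5]
    - [0, 0, 0, 0, 0, -1, 0.5]
    - [0, 0, 0, 0, 0, -1, 0.5]
    - [0, 0, 0, 0, 0, -1, 0.5]
    - [0, 0, 0, 0, 0, -1, 0.5]
    - [0, 0, 0, 0, 0, -1, 0.5]
    - [0, 0, 0, 0, 0, -1, 0.5]
    - [0, 0, 0, 0, 0, -1, 0.5]
    - [0, 0, 0, 0, 0, -1, 0.5]
    - [0, 0, 0, 0, 0, -0.5, 0.5]

```text
clock: 17.85
tool_pos: [0.4492, 0.187, 0.2016]
orientation: [0.712, 0.702, 0.0, -0.0]
ft_force: [0.7, -0.2, -0.8]
gripper_width: 0.499
gripper_force: 0.0
```

Run:
```python
from plan import *
rep(([.449,.188,.2],None),(None,down(89)),([.449,.188,.107],None))
d=cam("top"); save(d["img"],"box2.png",(405,188,527,258),6)
```

```text
t 17.9 p [0.4492 0.187  0.2016] phi 89.2 z [-0.  0. -1.] w 0.499 F 0.0 q [ 0.23 -0.08  1.92  0.    1.3   0.25]
 shift [ 0.02 -0.01  0.03] n>=0.0
 turn [-0.   -0.    0.03]
 shift [0.   0.   1.86] n>=1.9
```

View pics/box2.png

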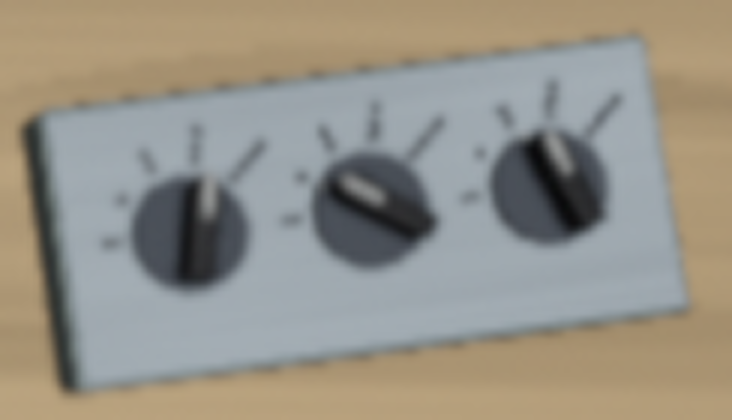

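The crop shows the pointers at the 3-pip (197,145), 1-pip (303,177) and 2-pip (508,115) marks, so the code is set. Next I'll grip the gate handle.

Emit:
carry_out:
  deltas:
    - [0, 0, 0.6, 0, 0, 0, 0.5]
    - [0, 0, 0.6, 0, 0, 0, 0.5]
    - [0, 0, 0.5, 0, 0, 0, 0.5]
    - [0, 0, 0.15, 0, 0, 0, 0.5]
    - [0, 0, 0, 0, 0, 0, 0]
    - [0, 0, 0, 0, 0, 0, 0]
    - [0, 0, 0, 0, 0, 0, 0]
    - [0, 0, 0, 0, 0, 0, 0]
    - [0, 0, 0, 0, 0, 0, 0]
    - [0, 0, 0, 0, 0, 0, 0]
    - [0, 0, 0, 0, 0, 0, 0]

```text
clock: 19.0
tool_pos: [0.4482, 0.1873, 0.1099]
orientation: [0.713, 0.701, -0.001, -0.001]
ft_force: [-6.6, 0.1, 8.0]
gripper_width: 0.147
gripper_force: 20.0
```

Emit:
carry_out:
  deltas:
    - [0.01, -0.22, 0, 0, 0, 1, 0]
    - [0.01, -0.22, 0, 0, 0, 1, 0]
    - [0.01, -0.22, 0, 0, 0, 1, 0]
    - [0.01, -0.22, 0, 0, 0, 1, 0]

```text
clock: 19.4
tool_pos: [0.4067, 0.1946, 0.1099]
orientation: [0.839, 0.543, -0.001, 0.002]
ft_force: [-1.8, -9.8, 6.3]
gripper_width: 0.153
gripper_force: 20.0
```

Run:
```python
from plan import *
rep()
print(monitor.read_state()["ft_force"],monitor.read_state()["torque"])
```

```text
t 19.4 p [0.4067 0.1946 0.1099] phi 65.8 z [ 0.001 -0.004 -1.   ] w 0.153 F 20.0 q [ 0.27 -0.06  2.09 -0.    1.11  0.7 ]
[-1.82473412 -9.83422003  6.31784813] [-1.61579063  0.45570637  0.07305732]
```

Emit:
carry_out:
  deltas:
    - [0.01, -0.22, 0, 0, 0, 1, 0]
    - [0.01, -0.22, 0, 0, 0, 1, 0]
    - [0.01, -0.22, 0, 0, 0, 1, 0]
    - [0.01, -0.22, 0, 0, 0, 1, 0]
    - [0.01, -0.22, 0, 0, 0, 1, 0]
    - [0.01, -0.22, 0, 0, 0, 1, 0]
    - [0.01, -0.22, 0, 0, 0, 1, 0]
    - [0.01, -0.22, 0, 0, 0, 1, 0]
    - [0.01, -0.22, 0, 0, 0, 1, 0]
    - [0.01, -0.22, 0, 0, 0, 1, 0]
    - [0.01, -0.11, 0, 0, 0, 0.5, 0]

```text
clock: 20.5
tool_pos: [0.337, 0.2852, 0.1092]
orientation: [0.999, 0.05, -0.005, 0.001]
ft_force: [-19.6, -4.2, 17.5]
gripper_width: 0.15
gripper_force: 20.0
```

Run:
```python
from plan import *
rep()
print(monitor.read_state()["ft_force"])
```

```text
t 20.5 p [0.337  0.2852 0.1092] phi 5.7 z [-0.01  -0.003 -1.   ] w 0.150 F 20.0 q [ 0.52 -0.07  2.1   0.    1.12  1.99]
[-19.56309022  -4.20127621  17.46393764]
```

Emit:
carry_out:
  deltas:
    - [0, 0, 0, 0, 0, 0, 0.5]
    - [0, 0, 0, 0, 0, 0, 0.5]
    - [0, 0, 0, 0, 0, 0, 0.5]
    - [0, 0, -0.8, 0, 0, 0, 0.5]
    - [0, 0, -0.8, 0, 0, 0, 0.5]
    - [0, 0, -0.4, 0, 0, 0, 0.5]

```text
clock: 21.1
tool_pos: [0.3435, 0.2861, 0.2129]
orientation: [0.999, 0.051, 0.002, -0.001]
ft_force: [0.8, -0.0, 0.9]
gripper_width: 0.486
gripper_force: 0.0
```

Run:
```python
from plan import *
rep()
d=cam("top"); save(d["img"],"tray2.png",(160,150,400,330),3.3)
```

```text
t 21.1 p [0.3435 0.2861 0.2129] phi 5.9 z [ 0.005  0.003 -1.   ] w 0.486 F 0.0 q [ 0.52 -0.2   2.01 -0.    1.33  1.99]
```

View pics/tray2.png

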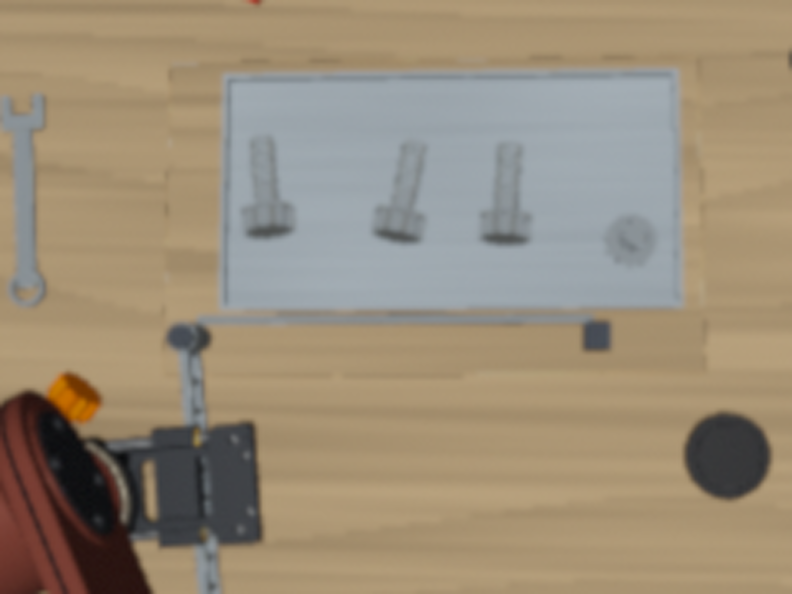

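Run:
```python
from plan import *
rep(([.586,.050,.213],None),(None,down(-1.2,-35)),([.586,.050,.039],None))
```

```text
t 21.1 p [0.3447 0.2868 0.2154] phi 5.9 z [ 0.008  0.005 -1.   ] w 0.492 F 0.0 q [ 0.52 -0.2   2.   -0.    1.33  1.99]
 shift [4.32 5.2  0.07] n>=6.8
 turn [ 0.34 -6.18  1.21]
 shift [ 2.   -0.    2.85] n>=3.5
```

Emit:
carry_out:
  deltas:
    - [0.62, 0.74, 0, 0, 0, 0, 0.6]
    - [0.62, 0.74, 0, 0, 0, 0, 0.6]
    - [0.62, 0.74, 0, 0, 0, 0, 0.6]
    - [0.62, 0.74, 0, 0, 0, 0, 0.6]
    - [0.62, 0.74, 0, 0, 0, 0, 0.6]
    - [0.62, 0.75, 0, 0, 0, 0, 0.6]
    - [0.6, 0.75, 0, 0, 0, 0, 0.6]

```text
clock: 21.85
tool_pos: [0.5847, 0.0468, 0.2086]
orientation: [0.999, 0.051, 0.0, 0.0]
ft_force: [0.5, 0.9, 0.9]
gripper_width: 0.6
gripper_force: 0.0
```

Emit:
carry_out:
  deltas:
    - [0, 0, 0, 0.05, -0.88, 0.17, 0.6]
    - [0, 0, 0, 0.05, -0.88, 0.17, 0.6]
    - [0, 0, 0, 0.05, -0.88, 0.17, 0.6]
    - [0, 0, 0, 0.05, -0.88, 0.17, 0.6]
    - [0, 0, 0, 0.05, -0.88, 0.17, 0.6]
    - [0, 0, 0, 0.05, -0.88, 0.17, 0.6]
    - [0, 0, 0, 0.05, -0.9, 0.19, 0.6]
    - [0, 0, 0, 0, 0, 0, 0.6]

```text
clock: 22.65
tool_pos: [0.5831, 0.0483, 0.205]
orientation: [0.951, -0.011, -0.307, -0.002]
ft_force: [-0.6, 0.1, -0.7]
gripper_width: 0.601
gripper_force: 0.0
```

Run:
```python
from plan import *
rep((None,down(-1.2,-35)),([.586,.050,.039],None))
```

```text
t 22.6 p [0.5831 0.0483 0.205 ] phi -1.4 z [-0.585  0.01  -0.811] w 0.601 F 0.0 q [-0.04  0.64  1.15 -0.02  1.97  1.55]
 turn [ 0.03  0.14 -0.03]
 shift [ 1.95 -0.04  2.69] n>=3.3
```

Emit:
carry_out:
  deltas:
    - [0.45, 0, 0.62, 0, 0, 0, 0.6]
    - [0.45, -0.02, 0.62, 0, 0, 0, 0.6]
    - [0.45, -0.02, 0.62, 0, 0, 0, 0.6]
    - [0.35, 0, 0.48, 0, 0, 0, 0.6]
    - [0.18, 0, 0.26, 0, 0, 0, 0.6]
    - [0, 0, 0, 0, 0, 0, 0.6]

```text
clock: 23.25
tool_pos: [0.5829, 0.0503, 0.0466]
orientation: [0.952, -0.01, -0.306, -0.001]
ft_force: [0.1, 0.7, -0.0]
gripper_width: 0.599
gripper_force: 0.0
```

Run:
```python
from plan import *
rep(([.586,.050,.039],None))
print(monitor.read_state()["ft_force"])
```

```text
t 23.2 p [0.5829 0.0503 0.0466] phi -1.3 z [-0.582  0.009 -0.813] w 0.599 F 0.0 q [-0.04  0.81  1.21 -0.01  1.74  1.55]
 shift [0.14 0.   0.09] n>=0.2
[ 0.06323737  0.70520691 -0.01112317]
```

Emit:
carry_out:
  deltas:
    - [0.14, 0, 0.09, 0, 0, 0, 0.6]
    - [0, 0, 0, 0, 0, 0, 0]
    - [0, 0, 0, 0, 0, 0, 0]
    - [0, 0, 0, 0, 0, 0, 0]
    - [0, 0, 0, 0, 0, 0, 0]
    - [0, 0, 0, 0, 0, 0, 0]
    - [0, 0, 0, 0, 0, 0, 0]
    - [0, 0, 0, 0, 0, 0, 0]
    - [0, 0, 0, 0, 0, 0, 0]
  squeeze: 45

```text
clock: 24.15
tool_pos: [0.5878, 0.0502, 0.0411]
orientation: [0.953, -0.011, -0.304, -0.001]
ft_force: [0.0, -0.1, 1.9]
gripper_width: 0.195
gripper_force: 45.0
```

Run:
```python
from plan import *
rep(([.586,.050,.15],None),(None,down(-1.2,66)),([.555,.03,.1],None))
print(monitor.read_state()["ft_force"])
```

```text
t 24.1 p [0.5878 0.0502 0.0411] phi -1.4 z [-0.58   0.009 -0.815] w 0.195 F 45.0 q [-0.04  0.83  1.2  -0.01  1.74  1.55]
 shift [-1.29  0.01 -1.75] n>=2.2
 turn [4.00e-02 1.77e+01 1.00e-02]
 shift [-1.16  0.41 -0.15] n>=1.2
[ 0.03250872 -0.13866304  1.92158586]
```

Emit:
carry_out:
  deltas:
    - [-0.43, 0, -0.58, 0, 0, 0, 0]
    - [-0.43, 0, -0.58, 0, 0, 0, 0]
    - [-0.43, 0, -0.58, 0, 0, 0, 0]
    - [0, 0, 0, 0, 0.7, 0, 0]
    - [0, 0, 0, 0, 1, 0, 0]
    - [0, 0, 0, 0, 1, 0, 0]
    - [0, 0, 0, 0, 1, 0, 0]
    - [0, 0, 0, 0, 1, 0, 0]
    - [0, 0, 0, 0, 1, 0, 0]
    - [0, 0, 0, 0, 1, 0, 0]
    - [0, 0, 0, 0, 1, 0, 0]
    - [0, 0, 0, 0, 1, 0, 0]

```text
clock: 25.35
tool_pos: [0.585, 0.0508, 0.149]
orientation: [0.992, -0.01, 0.127, 0.003]
ft_force: [0.0, 0.2, -2.6]
gripper_width: 0.191
gripper_force: 45.0
```

Emit:
carry_out:
  deltas:
    - [0, 0, 0, 0, 1, 0, 0]
    - [0, 0, 0, 0, 1, 0, 0]
    - [0, 0, 0, 0, 1, 0, 0]
    - [0, 0, 0, 0, 1, 0, 0]
    - [0, 0, 0, 0, 1, 0, 0]
    - [0, 0, 0, 0, 1, 0, 0]
    - [0, 0, 0, 0, 1, 0, 0]
    - [0, 0, 0, 0, 1, 0, 0]
    - [0, 0, 0, 0, 1, 0, 0]
    - [0, 0, 0, 0, 0, 0, 0]

```text
clock: 26.35
tool_pos: [0.572, 0.0433, 0.1619]
orientation: [0.904, 0.003, 0.428, -0.021]
ft_force: [-1.1, -0.5, -3.4]
gripper_width: 0.192
gripper_force: 45.0
```

Run:
```python
from plan import *
rep((None,down(-1.2,66)),([.555,.03,.1],None),([.555,.03,.08],None))
d=cam("top"); e=cam("side")
P=monitor.read_state()["tool_pos"]; a,b=proj(d,P)[0],proj(e,P)[0]; print(a,b)
def cr(i,c,w): c=c.astype(int); x,y=max(c[0]-w,0),max(c[1]-w,0); return cv2.resize(i[y:y+2*w,x:x+2*w],(390,390),interpolation=cv2.INTER_CUBIC)
save(np.hstack([cr(d["img"],a,50),cr(e["img"],b,50)]),"hold1.png")
```

```text
t 26.4 p [0.572  0.0433 0.1619] phi -1.2 z [ 0.773  0.04  -0.633] w 0.192 F 45.0 q [-0.15 -0.3   2.43  0.88  0.2   0.62]
 turn [-0.56  2.68 -0.07]
 shift [-1.27  0.27  0.2 ] n>=1.3
 shift [-0.37  0.    0.16] n>=0.4
[314.45103661 198.37770144] [315.12168703 182.36197971]
```

View pics/hold1.png

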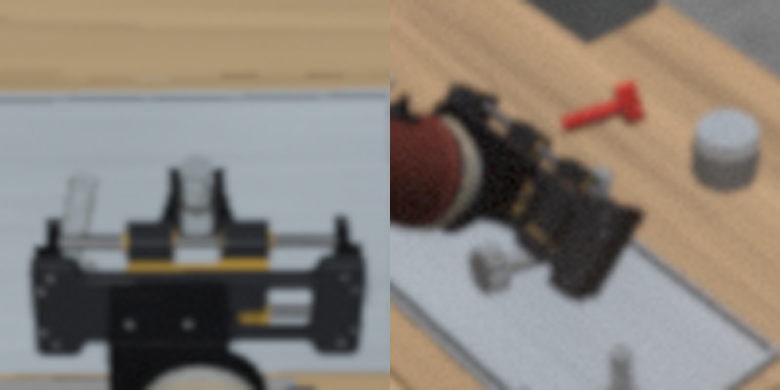

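Run:
```python
from plan import *
rep((None,down(-1.2,45)),([.56,.04,.105],None),([.56,.04,.085],None))
```

```text
t 26.4 p [0.5729 0.0431 0.1629] phi -1.1 z [ 0.773  0.039 -0.633] w 0.195 F 45.0 q [-0.15 -0.3   2.43  0.87  0.2   0.63]
 turn [-0.55 -0.99  0.04]
 shift [-1.    0.07  0.64] n>=1.2
 shift [-0.28 -0.    0.28] n>=0.4
```

Emit:
carry_out:
  deltas:
    - [0, 0, 0, -0.28, -0.5, 0, 0]
    - [0, 0, 0, -0.28, -0.5, 0, 0]
    - [-0.33, 0.02, 0.21, 0, 0, 0, 0]
    - [-0.33, 0.02, 0.21, 0, 0, 0, 0]
    - [-0.33, 0.02, 0.21, 0, 0, 0, 0]
    - [0, 0, 0, 0, 0, 0, 0]

```text
clock: 27.05
tool_pos: [0.5569, 0.0347, 0.1143]
orientation: [0.919, 0.003, 0.393, -0.02]
ft_force: [-0.0, 0.7, -1.7]
gripper_width: 0.188
gripper_force: 45.0
```

Run:
```python
from plan import *
rep((None,down(-1.2,45)),([.56,.04,.085],None))
print(monitor.read_state()["ft_force"])
```

```text
t 27.1 p [0.5569 0.0347 0.1143] phi -0.8 z [ 0.723  0.039 -0.69 ] w 0.188 F 45.0 q [-0.18 -0.22  2.44  0.96  0.2   0.51]
 turn [-0.54 -0.23  0.05]
 shift [-0.37 -0.11  0.46] n>=0.6
[-0.02273626  0.65705112 -1.72296513]
```

Emit:
carry_out:
  deltas:
    - [-0.12, 0, 0.13, 0, 0, 0, 0]
    - [-0.12, 0, 0.13, 0, 0, 0, 0]
    - [-0.08, 0, 0.08, 0, 0, 0, 0]
    - [-0.07, 0, 0.08, 0, 0, 0, 0]
    - [0, 0, 0, 0, 0, 0, 0]

```text
clock: 27.55
tool_pos: [0.5588, 0.0299, 0.0916]
orientation: [0.919, 0.006, 0.394, -0.025]
ft_force: [0.6, -0.5, -1.3]
gripper_width: 0.193
gripper_force: 45.0
```

Run:
```python
from plan import *
rep((None,down(-1.2,45)),([.56,.04,.085],None))
print(monitor.read_state()["ft_force"])
```

```text
t 27.6 p [0.5588 0.0299 0.0916] phi -0.7 z [ 0.723  0.051 -0.689] w 0.193 F 45.0 q [-0.2  -0.14  2.44  1.33  0.2   0.11]
 turn [-0.66 -0.24  0.06]
 shift [-0.08 -0.2   0.11] n>=0.2
[ 0.63661134 -0.50265106 -1.28241727]
```

Emit:
carry_out:
  deltas:
    - [-0.07, -0.04, 0.07, 0, -0.1, 0, 0]
    - [-0.07, -0.04, 0.07, 0, -0.1, 0, 0]
    - [-0.04, 0, 0.04, 0, -0.1, 0, 0]
    - [0, 0, 0, 0, 0, 0, 0]

```text
clock: 27.95
tool_pos: [0.559, 0.0321, 0.0806]
orientation: [0.924, 0.008, 0.38, -0.027]
ft_force: [-0.0, -0.6, -0.0]
gripper_width: 0.194
gripper_force: 45.0
```

Run:
```python
from plan import *
rep((None,down(-1.2,45)),([.56,.04,.085],None))
print(monitor.read_state()["ft_force"])
e=cam("side"); P=monitor.read_state()["tool_pos"]; b=proj(e,P)[0].astype(int); save(e["img"],"hold2.png",(b[0]-50,b[1]-30,b[0]+50,b[1]+45),6)
```

```text
t 27.9 p [0.559  0.0321 0.0806] phi -0.5 z [ 0.703  0.056 -0.709] w 0.194 F 45.0 q [-0.2  -0.11  2.42  1.27  0.2   0.18]
 turn [-0.7   0.05  0.08]
 shift [ 0.07 -0.16 -0.05] n>=0.2
[-0.00529532 -0.59225412 -0.02760539]
```

View pics/hold2.png

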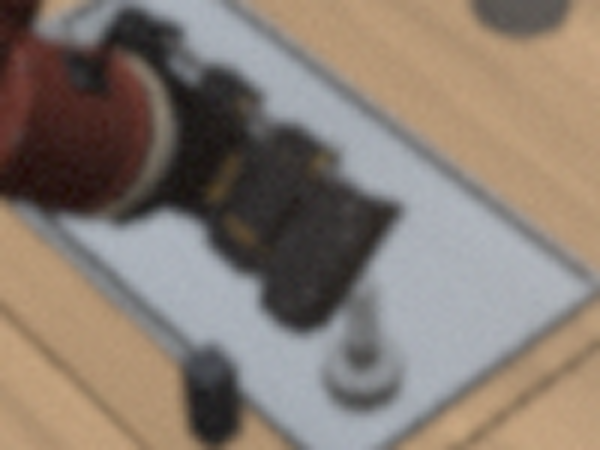

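Emit:
carry_out:
  deltas:
    - [-0.03, 0, 0.03, 0, 0, 0, 0]
    - [0, 0, 0, 0, 0, 0, 0.22]
    - [0, 0, 0, 0, 0, 0, 0.25]
    - [0, 0, 0, 0, 0, 0, 0.28]
    - [0, 0, 0, 0, 0, 0, 0.28]
    - [0, 0, 0, 0, 0, 0, 0.28]
    - [0, 0, 0, 0, 0, 0, 0.28]
    - [0, 0, 0, 0, 0, 0, 0.28]
    - [0, 0, 0, 0, 0, 0, 0.34]
    - [0, 0, 0, 0, 0, 0, 0.34]

```text
clock: 29.0
tool_pos: [0.558, 0.0317, 0.0778]
orientation: [0.925, 0.008, 0.38, -0.027]
ft_force: [-1.1, 0.4, -0.2]
gripper_width: 0.33
gripper_force: 0.0
```

Run:
```python
from plan import *
rep()
print(monitor.read_state()["ft_force"])
d=cam("top"); P=monitor.read_state()["tool_pos"]; b=proj(d,P)[0].astype(int); save(d["img"],"rel1.png",(b[0]-50,b[1]-40,b[0]+50,b[1]+35),6)
```

```text
t 29.0 p [0.558  0.0317 0.0778] phi -0.5 z [ 0.702  0.056 -0.71 ] w 0.330 F 0.0 q [-0.2  -0.1   2.43  1.3   0.2   0.14]
[-1.116018    0.41833211 -0.1863668 ]
```

View pics/rel1.png

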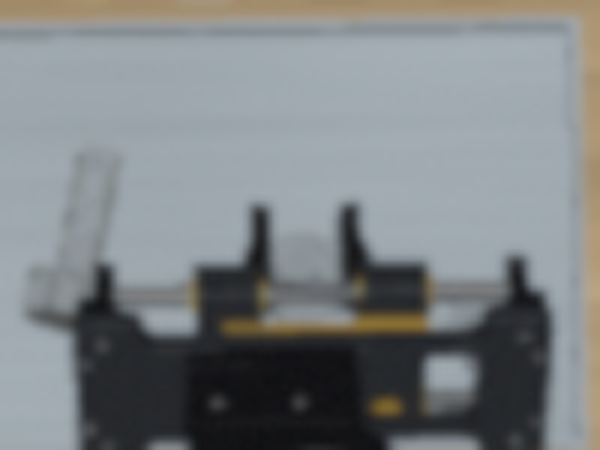

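Emit:
carry_out:
  deltas:
    - [0, 0, -0.2, 0, 0, 0, 0.4]
    - [0, 0, -0.4, 0, 0, 0, 0.4]
    - [0, 0, -0.7, 0, 0, 0, 0.4]
    - [0, 0, -0.9, 0, 0, 0, 0.4]
    - [0, 0, -0.9, 0, 0, 0, 0.4]
    - [0, 0, 0, 0, -1, 0, 0.4]
    - [0, 0, 0, 0, -1, 0, 0.4]
    - [0, 0, 0, 0, -1, 0, 0.4]

```text
clock: 29.85
tool_pos: [0.476, 0.0248, 0.1926]
orientation: [0.972, 0.014, 0.233, -0.027]
ft_force: [0.7, 1.3, 0.1]
gripper_width: 0.399
gripper_force: 0.0
```

Run:
```python
from plan import *
rep()
d=cam("top"); e=cam("side"); a=d["img"][165:250,212:372]; b=e["img"][165:275,240:375]
save(np.hstack([cv2.resize(a,(450,240)),cv2.resize(b,(320,240))]),"rel2.png")
```

```text
t 29.9 p [0.476  0.0248 0.1926] phi 0.9 z [ 0.452  0.058 -0.89 ] w 0.399 F 0.0 q [-0.22 -0.49  2.33  0.21  0.87  1.22]
```

View pics/rel2.png

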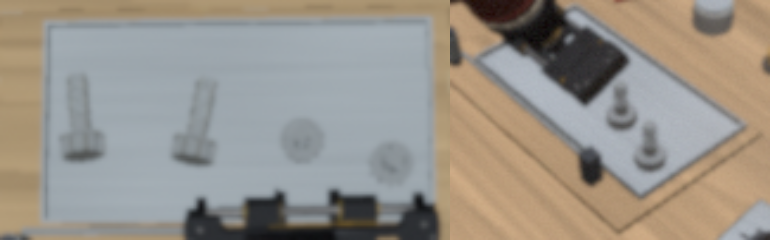

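Bolt C now stands at top-crop pixel (302,140), beside bolt4 at (391,163). Bolts A (82,150) and B (195,150) still lie where they were. B is next.

```bash
cat > chk.py <<'E'
from h import *
def chk(tag,box):
    """shift (px) of a bolt's patch against tray1.png"""
    ref=cv2.imread("pics/tray1.png",0); cur=cv2.resize(cv2.cvtColor(cam("top")["img"][165:265,205:380],cv2.COLOR_RGB2GRAY),None,fx=4.5,fy=4.5,interpolation=cv2.INTER_CUBIC)
    x0,y0,x1,y1=box; r=cv2.matchTemplate(cur[80:330,:],ref[y0:y1,x0:x1],cv2.TM_CCOEFF_NORMED); _,v,_,l=cv2.minMaxLoc(r); print(tag,"score %.2f"%v,"shift px(4.5x)",l[0]-x0,l[1]+80-y0)
def both(): chk("A",(110,105,215,275)); chk("B",(290,110,395,280))
E
python3 - <<'E'
from plan import *; import chk; chk.both()
rep(([.585,.129,.2],None),(None,down(-8.4,-48)),([.5855,.129,.039],None))
E
```

```text
A score 1.00 shift px(4.5x) 0 0
B score 1.00 shift px(4.5x) 0 0
t 30.1 p [0.4751 0.0257 0.1883] phi 0.9 z [ 0.45   0.062 -0.891] w 0.403 F 0.0 q [-0.22 -0.49  2.33  0.21  0.86  1.22]
 shift [ 2.09 -1.98  0.91] n>=3.0
 turn [ -0.14 -12.97   2.07]
 shift [ 2.4  -0.    2.15] n>=3.2
```

Emit:
carry_out:
  deltas:
    - [0.52, -0.5, 0.2, 0, 0, 0, 0.55]
    - [0.52, -0.5, 0.23, 0, 0, 0, 0.55]
    - [0.52, -0.5, 0.24, 0, 0, 0, 0.55]
    - [0.53, -0.48, 0.24, 0, 0, 0, 0.55]

```text
clock: 30.45
tool_pos: [0.5845, 0.1295, 0.1986]
orientation: [0.972, 0.014, 0.231, -0.028]
ft_force: [0.0, -1.1, 0.3]
gripper_width: 0.536
gripper_force: 0.0
```

Emit:
carry_out:
  deltas:
    - [0, 0, 0, 0, -0.97, 0.16, 0.55]
    - [0, 0, 0, 0, -1, 0.16, 0.55]
    - [0, 0, 0, 0, -1, 0.16, 0.55]
    - [0, 0, 0, 0, -1, 0.16, 0.55]
    - [0, 0, 0, 0, -1, 0.16, 0.55]
    - [0, 0, 0, 0, -1, 0.16, 0.55]
    - [0, 0, 0, 0, -1, 0.16, 0.55]
    - [0, 0, 0, 0, -1, 0.16, 0.55]
    - [0, 0, 0, 0, -1, 0.16, 0.55]
    - [0, 0, 0, 0, -1, 0.16, 0.55]
    - [0, 0, 0, 0, -1, 0.16, 0.55]
    - [0, 0, 0, 0, -1, 0.16, 0.55]

```text
clock: 31.65
tool_pos: [0.5843, 0.1284, 0.1994]
orientation: [0.93, -0.061, -0.361, -0.038]
ft_force: [0.4, 0.3, -0.4]
gripper_width: 0.553
gripper_force: 0.0
```

Run:
```python
from plan import *
rep((None,down(-8.4,-48)),([.5855,.129,.05],None),([.5855,.129,.039],None))
```

```text
t 31.6 p [0.5843 0.1284 0.1994] phi -6.7 z [-0.668  0.114 -0.736] w 0.553 F 0.0 q [0.02 0.75 1.05 0.14 2.07 1.74]
 turn [-0.14 -0.94  0.23]
 shift [ 2.24 -0.02  1.98] n>=3.0
 shift [0.16 0.   0.15] n>=0.2
```

Emit:
carry_out:
  deltas:
    - [0, 0, 0, -0.14, -0.94, 0.23, 0.55]
    - [0.5, 0, 0.44, 0, 0, 0, 0.55]
    - [0.5, 0, 0.44, 0, 0, 0, 0.55]
    - [0.5, 0, 0.44, 0, 0, 0, 0.55]
    - [0.45, 0, 0.4, 0, 0, 0, 0.55]
    - [0.29, 0, 0.26, 0, 0, 0, 0.55]
    - [0, 0, 0, 0, 0, 0, 0.55]

```text
clock: 32.35
tool_pos: [0.5842, 0.1276, 0.047]
orientation: [0.911, -0.067, -0.407, -0.029]
ft_force: [-0.4, 0.9, 0.4]
gripper_width: 0.551
gripper_force: 0.0
```

Run:
```python
from plan import *
rep((None,down(-8.4,-48)),([.5855,.129,.039],None)); print(monitor.read_state()["ft_force"])
```

```text
t 32.4 p [0.5842 0.1276 0.047 ] phi -8.5 z [-0.737  0.107 -0.668] w 0.551 F 0.0 q [0.02 1.   0.99 0.13 1.98 1.73]
 turn [ 0.02  0.02 -0.02]
 shift [ 0.13 -0.03  0.09] n>=0.2
[-0.37791318  0.8651319   0.35202429]
```

Emit:
carry_out:
  deltas:
    - [0.13, -0.03, 0.09, 0, 0, 0, 0.55]
    - [0, 0, 0, 0, 0, 0, 0]
    - [0, 0, 0, 0, 0, 0, 0]
    - [0, 0, 0, 0, 0, 0, 0]
    - [0, 0, 0, 0, 0, 0, 0]
    - [0, 0, 0, 0, 0, 0, 0]
    - [0, 0, 0, 0, 0, 0, 0]
    - [0, 0, 0, 0, 0, 0, 0]

```text
clock: 33.15
tool_pos: [0.5887, 0.129, 0.0436]
orientation: [0.912, -0.067, -0.403, -0.029]
ft_force: [1.5, -0.8, 2.4]
gripper_width: 0.187
gripper_force: 45.0
```

Run:
```python
from plan import *
rep(([.585,.129,.15],None),(None,down(-8.4,47)),([.558,.12,.11],None)); print(monitor.read_state()["ft_force"])
```

```text
t 33.1 p [0.5887 0.129  0.0436] phi -8.5 z [-0.732  0.106 -0.673] w 0.187 F 45.0 q [0.02 1.01 0.98 0.13 1.98 1.74]
 shift [-1.62  0.01 -1.38] n>=2.1
 turn [2.000e-02 1.652e+01 1.000e-02]
 shift [-0.93  0.26  0.17] n>=1.0
[ 1.50279991 -0.77156579  2.43802423]
```

Emit:
carry_out:
  deltas:
    - [-0.54, 0, -0.46, 0, 0, 0, 0]
    - [-0.54, 0, -0.46, 0, 0, 0, 0]
    - [-0.54, 0, -0.46, 0, 0, 0, 0]
    - [0, 0, 0, 0, 0.6, 0, 0]
    - [0, 0, 0, 0, 1, 0, 0]
    - [0, 0, 0, 0, 1, 0, 0]
    - [0, 0, 0, 0, 1, 0, 0]
    - [0, 0, 0, 0, 1, 0, 0]
    - [0, 0, 0, 0, 1, 0, 0]
    - [0, 0, 0, 0, 1, 0, 0]
    - [0, 0, 0, 0, 1, 0, 0]
    - [0, 0, 0, 0, 1, 0, 0]

```text
clock: 34.35
tool_pos: [0.5846, 0.1298, 0.1492]
orientation: [0.997, -0.073, 0.015, 0.002]
ft_force: [-1.0, -0.8, -3.6]
gripper_width: 0.186
gripper_force: 45.0
```

Emit:
carry_out:
  deltas:
    - [0, 0, 0, 0, 1, 0, 0]
    - [0, 0, 0, 0, 1, 0, 0]
    - [0, 0, 0, 0, 1, 0, 0]
    - [0, 0, 0, 0, 1, 0, 0]
    - [0, 0, 0, 0, 1, 0, 0]
    - [0, 0, 0, 0, 1, 0, 0]
    - [0, 0, 0, 0, 1, 0, 0]
    - [0, 0, 0, 0, 0.6, 0, 0]
    - [0, 0, 0, 0, 0, 0, 0]

```text
clock: 35.25
tool_pos: [0.5819, 0.1292, 0.146]
orientation: [0.923, -0.066, 0.379, 0.03]
ft_force: [-1.1, 0.7, -3.6]
gripper_width: 0.186
gripper_force: 45.0
```

Run:
```python
from plan import *
rep((None,down(-8.4,47)),([.56,.12,.11],None),([.56,.12,.088],None)); print(monitor.read_state()["ft_force"])
```

```text
t 35.2 p [0.5819 0.1292 0.146 ] phi -8.0 z [ 0.695 -0.106 -0.711] w 0.186 F 45.0 q [ 0.23 -0.11  2.26 -0.83  0.36  2.64]
 turn [0.03 0.41 0.05]
 shift [-0.8   0.25  0.19] n>=0.9
 shift [-0.32  0.    0.3 ] n>=0.4
[-1.14490473  0.67601955 -3.59061301]
```

Run:
```python
from plan import *
rep((None,down(12,47)),([.56,.12,.11],None),([.56,.12,.088],None))
```

```text
t 35.2 p [0.5819 0.1292 0.146 ] phi -8.0 z [ 0.695 -0.106 -0.711] w 0.186 F 45.0 q [ 0.23 -0.11  2.26 -0.83  0.36  2.64]
 turn [ 2.59  0.41 -2.43]
 shift [-0.84  0.09  0.15] n>=0.9
 shift [-0.32  0.    0.3 ] n>=0.4
```

Emit:
carry_out:
  deltas:
    - [0, 0, 0, 0.65, 0.1, -0.6, 0]
    - [0, 0, 0, 0.65, 0.1, -0.6, 0]
    - [0, 0, 0, 0.65, 0.1, -0.6, 0]
    - [0, 0, 0, 0.65, 0.1, -0.6, 0]
    - [-0.42, 0.04, 0.08, 0, 0, 0, 0]
    - [-0.42, 0.04, 0.08, 0, 0, 0, 0]
    - [0, 0, 0, 0, 0, 0, 0]

```text
clock: 35.95
tool_pos: [0.5511, 0.1271, 0.1208]
orientation: [0.93, 0.023, 0.368, -0.012]
ft_force: [-0.0, 0.4, -3.3]
gripper_width: 0.185
gripper_force: 45.0
```

Run:
```python
from plan import *
rep((None,down(12,47)),([.56,.12,.088],None)); print(monitor.read_state()["ft_force"])
```

```text
t 36.0 p [0.5511 0.1271 0.1208] phi 2.7 z [ 0.683  0.039 -0.729] w 0.185 F 45.0 q [ 0.11 -0.19  2.37 -0.17  0.21  1.78]
 turn [ 1.08  0.66 -1.15]
 shift [-0.38  0.18  0.55] n>=0.7
[-0.04413811  0.40080822 -3.32401108]
```

Emit:
carry_out:
  deltas:
    - [-0.12, 0, 0.15, 0, 0, 0, 0]
    - [-0.12, 0, 0.15, 0, 0, 0, 0]
    - [-0.1, 0, 0.12, 0, 0, 0, 0]
    - [-0.04, 0, 0.04, 0, 0, 0, 0]
    - [0, 0, 0, 0, 0, 0, 0]

```text
clock: 36.45
tool_pos: [0.5528, 0.1299, 0.1099]
orientation: [0.933, 0.022, 0.36, -0.009]
ft_force: [0.5, 0.6, -2.4]
gripper_width: 0.185
gripper_force: 45.0
```

Run:
```python
from plan import *
rep(([.56,.12,.08],None)); print(monitor.read_state()["ft_force"])
```

```text
t 36.5 p [0.5528 0.1299 0.1099] phi 2.7 z [ 0.671  0.033 -0.741] w 0.185 F 45.0 q [ 0.12 -0.15  2.36 -0.23  0.2   1.85]
 shift [-0.3   0.2   0.53] n>=0.6
[ 0.46440379  0.60470992 -2.42309453]
```

Emit:
carry_out:
  deltas:
    - [-0.06, 0, 0.1, 0, -0.25, 0, 0]
    - [-0.08, 0, 0.1, 0, -0.2, 0, 0]
    - [-0.08, 0, 0.1, 0, -0.2, 0, 0]
    - [-0.08, 0, 0.1, 0, -0.15, 0, 0]
    - [-0.04, 0, 0.05, 0, -0.1, 0, 0]
    - [0, 0, 0, 0, 0, 0, 0]

```text
clock: 37.05
tool_pos: [0.554, 0.1297, 0.0813]
orientation: [0.948, 0.022, 0.317, -0.008]
ft_force: [0.2, 1.0, -3.2]
gripper_width: 0.183
gripper_force: 45.0
```

Run:
```python
from plan import *
rep(([.56,.12,.08],None)); print(monitor.read_state()["ft_force"])
```

```text
t 37.0 p [0.554  0.1297 0.0813] phi 2.7 z [ 0.601  0.029 -0.799] w 0.183 F 45.0 q [ 0.11 -0.06  2.3  -0.15  0.26  1.77]
 shift [0.07 0.2  0.09] n>=0.2
[ 0.24758728  1.02438727 -3.15347284]
```

Emit:
carry_out:
  deltas:
    - [-0.03, 0, 0.04, 0, 0.2, 0, 0]
    - [0, 0, 0, 0, 0, 0, 0]

```text
clock: 37.25
tool_pos: [0.5543, 0.1298, 0.0796]
orientation: [0.945, 0.023, 0.328, -0.008]
ft_force: [1.6, -0.2, -1.5]
gripper_width: 0.19
gripper_force: 45.0
```

Emit:
carry_out:
  deltas:
    - [-0.03, 0, 0.04, 0, 0, 0, 0]
    - [0, 0, 0, 0, 0, 0, 0]

```text
clock: 37.45
tool_pos: [0.5563, 0.1301, 0.0794]
orientation: [0.944, 0.022, 0.329, -0.008]
ft_force: [-2.4, -0.7, 5.4]
gripper_width: 0.189
gripper_force: 45.0
```

Contact at 5 N. I'll release gradually and retreat.

Emit:
carry_out:
  deltas:
    - [0, 0, 0, 0, 0, 0, 0.22]
    - [0, 0, 0, 0, 0, 0, 0.25]
    - [0, 0, 0, 0, 0, 0, 0.28]
    - [0, 0, 0, 0, 0, 0, 0.28]
    - [0, 0, 0, 0, 0, 0, 0.28]
    - [0, 0, 0, 0, 0, 0, 0.28]
    - [0, 0, 0, 0, 0, 0, 0.28]
    - [0, 0, 0, 0, 0, 0, 0.36]
    - [0, 0, 0, 0, 0, 0, 0.36]

```text
clock: 38.35
tool_pos: [0.5543, 0.1298, 0.077]
orientation: [0.945, 0.022, 0.327, -0.008]
ft_force: [-0.4, -0.2, 0.9]
gripper_width: 0.34
gripper_force: 0.0
```

Emit:
carry_out:
  deltas:
    - [0, 0, -0.2, 0, 0, 0, 0.4]
    - [0, 0, -0.4, 0, 0, 0, 0.4]
    - [0, 0, -0.7, 0, 0, 0, 0.4]
    - [0, 0, -0.9, 0, 0, 0, 0.4]
    - [0, 0, -0.9, 0, 0, 0, 0.4]
    - [0, 0, 0, 0, -1, 0, 0.4]
    - [0, 0, 0, 0, -1, 0, 0.4]
    - [0, 0, 0, 0, -1, 0, 0.4]

```text
clock: 39.15
tool_pos: [0.459, 0.1254, 0.2023]
orientation: [0.983, 0.024, 0.184, -0.005]
ft_force: [0.5, -0.3, -0.6]
gripper_width: 0.397
gripper_force: 0.0
```

Run:
```python
from plan import *; import chk; chk.both()
rep()
d=cam("top"); e=cam("side"); a=d["img"][165:250,212:372]; b=e["img"][165:275,240:375]
save(np.hstack([cv2.resize(a,(450,240)),cv2.resize(b,(320,240))]),"rel3.png")
```

```text
A score 1.00 shift px(4.5x) 0 0
B score 0.80 shift px(4.5x) -179 -6
t 39.2 p [0.4608 0.1251 0.2012] phi 2.7 z [ 0.36   0.018 -0.933] w 0.403 F 0.0 q [ 0.12 -0.4   2.23 -0.03  0.95  1.65]
```

View pics/rel3.png

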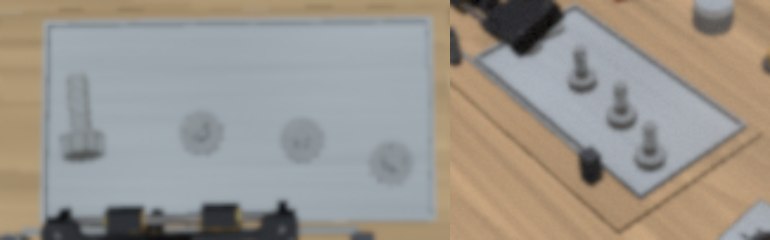

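Run:
```python
from plan import *
rep(([.588,.248,.2],None),(None,down(7.4,-48)),([.588,.248,.044],None))
```

```text
t 39.4 p [0.4586 0.125  0.1982] phi 2.7 z [ 0.359  0.018 -0.933] w 0.398 F 0.0 q [ 0.12 -0.41  2.23 -0.03  0.95  1.65]
 shift [ 2.53 -2.33  0.94] n>=3.6
 turn [ -0.21 -12.04  -0.84]
 shift [2.32 0.   2.09] n>=3.1
```

Emit:
carry_out:
  deltas:
    - [0.5, -0.47, 0.19, 0, 0, 0, 0.35]
    - [0.5, -0.47, 0.19, 0, 0, 0, 0.35]
    - [0.5, -0.47, 0.19, 0, 0, 0, 0.35]
    - [0.5, -0.46, 0.19, 0, 0, 0, 0.35]
    - [0.53, -0.46, 0.18, 0, 0, 0, 0.35]

```text
clock: 39.85
tool_pos: [0.5872, 0.2489, 0.1986]
orientation: [0.983, 0.024, 0.182, -0.005]
ft_force: [-0.1, -0.4, 0.7]
gripper_width: 0.351
gripper_force: 0.0
```

Emit:
carry_out:
  deltas:
    - [0, 0, 0, 0, -1, -0.07, 0.35]
    - [0, 0, 0, 0, -1, -0.07, 0.35]
    - [0, 0, 0, 0, -1, -0.07, 0.35]
    - [0, 0, 0, 0, -1, -0.07, 0.35]
    - [0, 0, 0, 0, -1, -0.07, 0.35]
    - [0, 0, 0, 0, -1, -0.07, 0.35]
    - [0, 0, 0, 0, -1, -0.07, 0.35]
    - [0, 0, 0, 0, -1, -0.07, 0.35]
    - [0, 0, 0, 0, -1, -0.07, 0.35]
    - [0, 0, 0, 0, -1, -0.07, 0.35]
    - [0, 0, 0, 0, -1, -0.07, 0.35]
    - [0, 0, 0, 0, -1, -0.07, 0.35]

```text
clock: 41.05
tool_pos: [0.5872, 0.2479, 0.1995]
orientation: [0.912, 0.061, -0.406, 0.017]
ft_force: [0.5, -0.3, 0.1]
gripper_width: 0.351
gripper_force: 0.0
```

Run:
```python
from plan import *
rep((None,down(7.4,-48)),([.588,.248,.065],None),([.588,.248,.044],None))
```

```text
t 41.0 p [0.5872 0.2479 0.1995] phi 8.3 z [-0.738 -0.08  -0.67 ] w 0.351 F 0.0 q [0.23 0.95 0.78 0.12 2.25 1.7 ]
 turn [-0.16 -0.01  0.11]
 shift [ 2.01 -0.    1.79] n>=2.7
 shift [0.31 0.   0.28] n>=0.4
```

Emit:
carry_out:
  deltas:
    - [0, 0, 0, -0.16, 0, 0.11, 0.35]
    - [0.5, 0, 0.45, 0, 0, 0, 0.33]
    - [0.5, 0, 0.45, 0, 0, 0, 0.33]
    - [0.5, 0, 0.45, 0, 0, 0, 0.33]
    - [0.5, 0, 0.44, 0, 0, 0, 0.33]
    - [0, 0, 0, 0, 0, 0, 0.33]

```text
clock: 41.65
tool_pos: [0.5855, 0.2476, 0.0612]
orientation: [0.911, 0.059, -0.406, 0.027]
ft_force: [-0.9, -0.2, -0.4]
gripper_width: 0.334
gripper_force: 0.0
```

Run:
```python
from plan import *; import chk
rep((None,down(7.4,-48)),([.588,.248,.044],None)); print(monitor.read_state()["ft_force"])
```

```text
t 41.6 p [0.5855 0.2476 0.0612] phi 7.3 z [-0.737 -0.098 -0.668] w 0.334 F 0.0 q [0.24 1.09 0.81 0.09 2.08 1.69]
 turn [ 0.02  0.01 -0.01]
 shift [ 0.29 -0.    0.19] n>=0.3
[-0.8913092  -0.17432508 -0.40544797]
```

Emit:
carry_out:
  deltas:
    - [0.15, 0, 0.1, 0, 0, 0, 0.33]
    - [0.15, 0, 0.1, 0, 0, 0, 0.33]
    - [0, 0, 0, 0, 0, 0, 0.33]

```text
clock: 41.95
tool_pos: [0.592, 0.2485, 0.0489]
orientation: [0.913, 0.059, -0.403, 0.026]
ft_force: [-0.3, 0.4, -0.2]
gripper_width: 0.329
gripper_force: 0.0
```

Emit:
carry_out:
  deltas:
    - [0, 0, 0, 0, 0, 0, 0]
    - [0, 0, 0, 0, 0, 0, 0]
    - [0, 0, 0, 0, 0, 0, 0]
    - [0, 0, 0, 0, 0, 0, 0]
    - [0, 0, 0, 0, 0, 0, 0]
    - [0, 0, 0, 0, 0, 0, 0]

```text
clock: 42.55
tool_pos: [0.592, 0.2485, 0.0495]
orientation: [0.913, 0.059, -0.403, 0.026]
ft_force: [2.8, -0.0, 5.9]
gripper_width: 0.136
gripper_force: 44.8
```

Run:
```python
from plan import *
rep(([.587,.235,.15],None),(None,down(7.4,35)),(None,down(20,40)),([.56,.205,.11],None)); print(monitor.read_state()["ft_force"])
```

```text
t 42.5 p [0.592  0.2485 0.0495] phi 7.4 z [-0.733 -0.095 -0.673] w 0.136 F 44.8 q [0.23 1.11 0.78 0.09 2.07 1.69]
 shift [-1.58  0.25 -1.26] n>=2.0
 turn [-0.   14.43 -0.  ]
 turn [ 1.34  0.87 -1.75]
 shift [-1.06  0.38  0.15] n>=1.1
[ 2.79657038 -0.0308088   5.90854303]
```

Emit:
carry_out:
  deltas:
    - [0, 0, 0, 0, 0, 0, 0.33]
    - [0, 0, 0, 0, 0, 0, 0.33]
    - [0, 0, 0, 0, 0, 0, 0.33]
    - [0.06, 0, 0.14, 0, 0, 0, 0.33]
    - [0, 0, 0, 0, 0, 0, 0.33]

```text
clock: 43.05
tool_pos: [0.587, 0.2478, 0.0396]
orientation: [0.912, 0.059, -0.405, 0.026]
ft_force: [0.1, 0.0, -0.5]
gripper_width: 0.323
gripper_force: 0.0
```

Run:
```python
from plan import *
rep(([.589,.2485,.041],None)); print(monitor.read_state()["ft_force"])
```

```text
t 43.0 p [0.587  0.2478 0.0396] phi 7.4 z [-0.736 -0.096 -0.67 ] w 0.323 F 0.0 q [0.24 1.12 0.8  0.09 2.06 1.68]
 shift [ 0.01 -0.01 -0.05] n>=0.1
[ 0.14025645  0.02998724 -0.46734731]
```

Emit:
carry_out:
  deltas:
    - [0, 0, 0, 0, 0, 0, 0]
    - [0, 0, 0, 0, 0, 0, 0]
    - [0, 0, 0, 0, 0, 0, 0]
    - [0, 0, 0, 0, 0, 0, 0]
    - [0, 0, 0, 0, 0, 0, 0]
    - [0, 0, 0, 0, 0, 0, 0]

```text
clock: 43.65
tool_pos: [0.5883, 0.248, 0.0415]
orientation: [0.913, 0.059, -0.404, 0.026]
ft_force: [-0.1, -0.3, -1.2]
gripper_width: 0.192
gripper_force: 45.0
```

Run:
```python
from plan import *
rep(([.587,.235,.15],None),(None,down(7.4,35)),(None,down(20,40)),([.56,.205,.11],None)); print(monitor.read_state()["ft_force"])
```

```text
t 43.6 p [0.5883 0.248  0.0415] phi 7.4 z [-0.734 -0.095 -0.673] w 0.192 F 45.0 q [0.24 1.12 0.8  0.09 2.06 1.68]
 shift [-1.65  0.25 -1.42] n>=2.2
 turn [-0.   14.44 -0.  ]
 turn [ 1.34  0.87 -1.75]
 shift [-1.06  0.38  0.15] n>=1.1
[-0.08949128 -0.28801413 -1.1958315 ]
```

Emit:
carry_out:
  deltas:
    - [-0.55, 0, -0.48, 0, 0, 0, 0]
    - [-0.55, 0, -0.48, 0, 0, 0, 0]
    - [-0.55, 0.25, -0.48, 0, 0, 0, 0]
    - [0, 0, 0, 0, 0.9, 0, 0]
    - [0, 0, 0, 0, 1, 0, 0]
    - [0, 0, 0, 0, 1, 0, 0]
    - [0, 0, 0, 0, 1, 0, 0]
    - [0, 0, 0, 0, 1, 0, 0]
    - [0, 0, 0, 0, 1, 0, 0]
    - [0, 0, 0, 0, 1, 0, 0]
    - [0, 0, 0, 0, 1, 0, 0]
    - [0, 0, 0, 0, 0, 0, 0]

```text
clock: 44.85
tool_pos: [0.5848, 0.2352, 0.1506]
orientation: [0.998, 0.065, -0.022, 0.001]
ft_force: [-0.5, -0.3, -3.5]
gripper_width: 0.193
gripper_force: 45.0
```

Run:
```python
from plan import *
rep((None,down(21,-2)),(None,down(21,40)),([.56,.205,.11],None)); print(monitor.read_state()["ft_force"])
```

```text
t 44.9 p [0.5848 0.2352 0.1506] phi 7.4 z [-0.044 -0.006 -0.999] w 0.193 F 45.0 q [0.25 0.34 1.56 0.01 1.29 1.69]
 turn [-0.1   0.1  -2.36]
 turn [-0.    7.33  0.  ]
 shift [-1.04  0.39  0.18] n>=1.1
[-0.473091   -0.34855174 -3.52177459]
```

Emit:
carry_out:
  deltas:
    - [0, 0, 0, 0, 0, -0.7, 0]
    - [0, 0, 0, 0, 0, -0.7, 0]
    - [0, 0, 0, 0, 0.9, 0, 0]
    - [0, 0, 0, 0, 1, 0, 0]
    - [0, 0, 0, 0, 1, 0, 0]
    - [0, 0, 0, 0, 1, 0, 0]
    - [0, 0, 0, 0, 1, 0, 0]
    - [0, 0, 0, 0, 1, 0, 0]
    - [0, 0, 0, 0, 0.8, 0, 0]
    - [0, 0, 0, 0, 0, 0, 0]

```text
clock: 45.85
tool_pos: [0.585, 0.2346, 0.1476]
orientation: [0.944, 0.127, 0.302, -0.044]
ft_force: [-0.9, 0.1, -3.7]
gripper_width: 0.191
gripper_force: 45.0
```

Run:
```python
from plan import *
rep(([.565,.205,.1],None),([.565,.205,.085],None)); print(monitor.read_state()["ft_force"])
```

```text
t 45.9 p [0.585  0.2346 0.1476] phi 15.1 z [ 0.558  0.16  -0.814] w 0.191 F 45.0 q [ 0.25 -0.04  2.12  0.04  0.45  1.52]
 shift [-0.99  0.47  0.46] n>=1.2
 shift [-0.17  0.    0.24] n>=0.3
[-0.85007657  0.0534194  -3.74361836]
```

Emit:
carry_out:
  deltas:
    - [-0.33, 0.16, 0.15, 0, 0, 0, 0]
    - [-0.33, 0.16, 0.15, 0, 0, 0, 0]
    - [-0.33, 0.16, 0.15, 0, 0, 0, 0]
    - [0, 0, 0, 0, 0.7, 0, 0]
    - [0, 0, 0, 0, 0, 0, 0]

```text
clock: 46.35
tool_pos: [0.5668, 0.205, 0.1011]
orientation: [0.933, 0.125, 0.335, -0.049]
ft_force: [-0.4, 0.3, -3.4]
gripper_width: 0.192
gripper_force: 45.0
```

Run:
```python
from plan import *
rep(([.565,.205,.085],None)); print(monitor.read_state()["ft_force"])
```

```text
t 46.4 p [0.5668 0.205  0.1011] phi 15.0 z [ 0.612  0.175 -0.771] w 0.192 F 45.0 q [ 0.18 -0.04  2.26  0.25  0.24  1.26]
 shift [-0.23 -0.01  0.23] n>=0.3
[-0.44236836  0.28655737 -3.3553475 ]
```

Emit:
carry_out:
  deltas:
    - [-0.11, 0, 0.12, 0, -0.1, 0, 0]
    - [-0.1, 0, 0.12, 0, -0.1, 0, 0]
    - [0, 0, 0, 0, 0, 0, 0]

```text
clock: 46.65
tool_pos: [0.5681, 0.2056, 0.087]
orientation: [0.935, 0.126, 0.328, -0.048]
ft_force: [0.0, -1.1, -3.4]
gripper_width: 0.19
gripper_force: 45.0
```

Emit:
carry_out:
  deltas:
    - [-0.03, 0, 0.05, 0, -0.05, 0, 0]
    - [0, 0, 0, 0, 0, 0, 0]

```text
clock: 46.85
tool_pos: [0.5683, 0.2056, 0.0847]
orientation: [0.936, 0.126, 0.326, -0.047]
ft_force: [0.5, 0.5, -3.4]
gripper_width: 0.192
gripper_force: 45.0
```

Run:
```python
from plan import *
rep(); print(monitor.read_state()["ft_force"])
```

```text
t 46.9 p [0.5683 0.2056 0.0847] phi 15.1 z [ 0.599  0.17  -0.783] w 0.192 F 45.0 q [0.19 0.01 2.24 0.25 0.23 1.26]
[ 0.47134243  0.54198509 -3.3715576 ]
```

Emit:
carry_out:
  deltas:
    - [-0.04, 0, 0.05, 0, -0.05, 0, 0]
    - [0, 0, 0, 0, 0, 0, 0]

```text
clock: 47.05
tool_pos: [0.5679, 0.2055, 0.0813]
orientation: [0.937, 0.126, 0.324, -0.047]
ft_force: [0.2, 0.6, -2.8]
gripper_width: 0.193
gripper_force: 45.0
```

Emit:
carry_out:
  deltas:
    - [-0.03, 0, 0.04, 0, -0.05, 0, 0]
    - [0, 0, 0, 0, 0, 0, 0]

```text
clock: 47.25
tool_pos: [0.568, 0.2054, 0.0788]
orientation: [0.937, 0.126, 0.322, -0.047]
ft_force: [-0.1, -0.9, -2.5]
gripper_width: 0.192
gripper_force: 45.0
```

Emit:
carry_out:
  deltas:
    - [-0.03, 0, 0.04, 0, 0, 0, 0]
    - [0, 0, 0, 0, 0, 0, 0]

```text
clock: 47.45
tool_pos: [0.5685, 0.2055, 0.0767]
orientation: [0.937, 0.126, 0.322, -0.047]
ft_force: [-0.1, 0.0, -1.3]
gripper_width: 0.192
gripper_force: 45.0
```

Emit:
carry_out:
  deltas:
    - [-0.01, 0, 0.02, 0, 0, 0, 0]
    - [0, 0, 0, 0, 0, 0, 0]

```text
clock: 47.65
tool_pos: [0.5693, 0.2057, 0.0765]
orientation: [0.937, 0.126, 0.323, -0.047]
ft_force: [-2.2, -0.5, 3.4]
gripper_width: 0.187
gripper_force: 45.0
```

Emit:
carry_out:
  deltas:
    - [0, 0, 0, 0, 0, 0, 0.22]
    - [0, 0, 0, 0, 0, 0, 0.25]
    - [0, 0, 0, 0, 0, 0, 0.28]
    - [0, 0, 0, 0, 0, 0, 0.28]
    - [0, 0, 0, 0, 0, 0, 0.28]
    - [0, 0, 0, 0, 0, 0, 0.28]
    - [0, 0, 0, 0, 0, 0, 0.28]
    - [0, 0, 0, 0, 0, 0, 0.36]
    - [0, 0, 0, 0, 0, 0, 0.36]

```text
clock: 48.55
tool_pos: [0.5684, 0.2056, 0.0754]
orientation: [0.937, 0.126, 0.322, -0.047]
ft_force: [0.3, -0.3, 0.6]
gripper_width: 0.344
gripper_force: 0.0
```

Emit:
carry_out:
  deltas:
    - [0, 0, -0.2, 0, 0, 0, 0.4]
    - [0, 0, -0.4, 0, 0, 0, 0.4]
    - [0, 0, -0.7, 0, 0, 0, 0.4]
    - [0, 0, -0.9, 0, 0, 0, 0.4]
    - [0, 0, -0.9, 0, 0, 0, 0.4]
    - [0, 0, 0, 0, -1, 0, 0.4]
    - [0, 0, 0, 0, -1, 0, 0.4]
    - [0, 0, 0, 0, -1, 0, 0.4]

```text
clock: 49.35
tool_pos: [0.4771, 0.1795, 0.2008]
orientation: [0.975, 0.131, 0.179, -0.027]
ft_force: [0.6, 1.3, -0.6]
gripper_width: 0.395
gripper_force: 0.0
```

Run:
```python
from plan import *
d=cam("top"); e=cam("side"); a=d["img"][165:250,212:372]; b=e["img"][165:275,240:375]
cv2.imwrite("pics/raw.png",d["img"][:,:,::-1]); save(np.hstack([cv2.resize(a,(450,240)),cv2.resize(b,(320,240))]),"rel4.png")
rep(([.345,.28,.22],None),(None,down(5.7)),([.338,.2857,.108],None))
```

```text
t 49.5 p [0.4789 0.1798 0.1999] phi 15.3 z [ 0.343  0.1   -0.934] w 0.397 F 0.0 q [ 0.18 -0.3   2.15  0.05  0.93  1.46]
 shift [-1.78 -2.65 -1.09] n>=3.4
 turn [-0.37 -3.64  1.66]
 shift [-0.13 -0.13  2.24] n>=2.2
```

View pics/rel4.png

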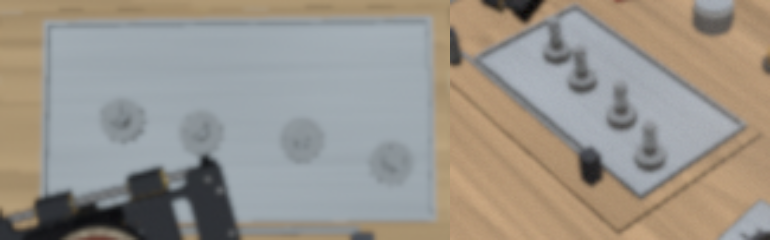

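Emit:
carry_out:
  deltas:
    - [-0.44, -0.66, -0.27, 0, 0, 0, 0.55]
    - [-0.44, -0.66, -0.27, 0, 0, 0, 0.55]
    - [-0.44, -0.66, -0.27, 0, 0, 0, 0.55]
    - [-0.44, -0.66, -0.27, 0, 0, 0, 0.55]
    - [0, 0, 0, -0.09, -0.91, 0.4, 0.55]
    - [0, 0, 0, -0.09, -0.91, 0.42, 0.55]
    - [0, 0, 0, -0.09, -0.91, 0.42, 0.55]
    - [0, 0, 0, -0.09, -0.91, 0.42, 0.55]
    - [0, 0, 0, 0, 0, 0, 0.55]

```text
clock: 50.35
tool_pos: [0.3446, 0.2797, 0.2165]
orientation: [0.999, 0.049, -0.002, -0.0]
ft_force: [0.3, -0.7, 0.1]
gripper_width: 0.55
gripper_force: 0.0
```

Run:
```python
from plan import *
rep((None,down(5.7)),([.337,.2855,.108],None))
d=cam("top"); m=cv2.inRange(cv2.cvtColor(d["img"],cv2.COLOR_RGB2HSV),(0,0,0),(180,255,60))
```

```text
t 50.4 p [0.3446 0.2797 0.2165] phi 5.7 z [-0.005 -0.    -1.   ] w 0.550 F 0.0 q [ 0.5  -0.21  2.    0.    1.35  1.97]
 turn [-0.    0.05 -0.01]
 shift [-0.14 -0.13  2.17] n>=2.2
```

Emit:
carry_out:
  deltas:
    - [-0.14, -0.13, 0.6, 0, 0, 0, 0.55]
    - [0, 0, 0.6, 0, 0, 0, 0.55]
    - [0, 0, 0.6, 0, 0, 0, 0.55]
    - [0, 0, 0.37, 0, 0, 0, 0.55]
    - [0, 0, 0, 0, 0, 0, 0]
    - [0, 0, 0, 0, 0, 0, 0]
    - [0, 0, 0, 0, 0, 0, 0]
    - [0, 0, 0, 0, 0, 0, 0]
    - [0, 0, 0, 0, 0, 0, 0]
    - [0, 0, 0, 0, 0, 0, 0]
    - [0, 0, 0, 0, 0, 0, 0]
  squeeze: 20

```text
clock: 51.5
tool_pos: [0.3366, 0.2858, 0.1102]
orientation: [0.999, 0.05, -0.001, -0.0]
ft_force: [-1.2, -0.2, 5.3]
gripper_width: 0.15
gripper_force: 20.0
```

Emit:
carry_out:
  deltas:
    - [0.01, 0.22, 0, 0, 0, -1, 0]
    - [0.01, 0.22, 0, 0, 0, -1, 0]
    - [0.01, 0.22, 0, 0, 0, -1, 0]
    - [0.01, 0.22, 0, 0, 0, -1, 0]
    - [0.01, 0.22, 0, 0, 0, -1, 0]
    - [0.01, 0.22, 0, 0, 0, -1, 0]
    - [0.01, 0.22, 0, 0, 0, -1, 0]

```text
clock: 52.2
tool_pos: [0.3705, 0.2185, 0.1103]
orientation: [0.92, 0.391, 0.001, -0.001]
ft_force: [5.1, 8.8, -1.0]
gripper_width: 0.154
gripper_force: 20.0
```

Run:
```python
from plan import *
rep((None,down(89.2)),([.4485,.1873,.109],None)); print(monitor.read_state()["ft_force"])
```

```text
t 52.2 p [0.3705 0.2185 0.1103] phi 46.0 z [ 0.001  0.004 -1.   ] w 0.154 F 20.0 q [ 0.35 -0.12  2.14  0.    1.12  1.11]
 turn [-0.   -0.04 -7.53]
 shift [-0.6   1.57  0.03] n>=1.7
[ 5.06262001  8.77225874 -0.9759109 ]
```

Emit:
carry_out:
  deltas:
    - [0.01, 0.22, 0, 0, 0, -1, 0]
    - [0.01, 0.22, 0, 0, 0, -1, 0]
    - [0.01, 0.22, 0, 0, 0, -1, 0]
    - [0.01, 0.22, 0, 0, 0, -1, 0]
    - [0.01, 0.22, 0, 0, 0, -1, 0]
    - [0.01, 0.22, 0, 0, 0, -1, 0]
    - [0.01, 0.22, 0, 0, 0, -1, 0]
    - [0, 0, 0, 0, 0, 0, 0]

```text
clock: 53.0
tool_pos: [0.4399, 0.1888, 0.1103]
orientation: [0.731, 0.682, 0.003, -0.002]
ft_force: [1.1, 11.3, 3.4]
gripper_width: 0.154
gripper_force: 20.0
```

Run:
```python
from plan import *
rep((None,down(89.2)),([.4485,.1873,.109],None)); print(monitor.read_state()["ft_force"])
```

```text
t 53.0 p [0.4399 0.1888 0.1103] phi 86.0 z [ 0.001  0.006 -1.   ] w 0.154 F 20.0 q [0.24 0.01 2.02 0.01 1.11 0.3 ]
 turn [ 0.01 -0.06 -0.55]
 shift [-0.03  0.17  0.03] n>=0.2
[ 1.06543064 11.30449778  3.36038397]
```

Now I'll push the rest of the way, gently, into the shut stop.

Emit:
carry_out:
  deltas:
    - [0, 0.13, 0, 0, 0, -0.55, 0]
    - [0, 0.08, 0, 0, 0, 0, 0]
    - [0, 0, 0, 0, 0, 0, 0]

```text
clock: 53.3
tool_pos: [0.4482, 0.1884, 0.1102]
orientation: [0.713, 0.701, 0.001, -0.003]
ft_force: [-2.4, 10.9, 8.1]
gripper_width: 0.154
gripper_force: 20.0
```

Emit:
carry_out:
  deltas:
    - [0, 0.06, 0, 0, 0, 0, 0]
    - [0, 0, 0, 0, 0, 0, 0]

```text
clock: 53.5
tool_pos: [0.4484, 0.1884, 0.11]
orientation: [0.713, 0.701, -0.002, -0.005]
ft_force: [-15.7, 11.4, 18.4]
gripper_width: 0.152
gripper_force: 20.0
```

Emit:
carry_out:
  deltas:
    - [0, 0, 0, 0, 0, 0, 0.5]
    - [0, 0, 0, 0, 0, 0, 0.5]
    - [0, 0, 0, 0, 0, 0, 0.5]
    - [0, 0, 0, 0, 0, 0, 0.5]
    - [0, 0, -0.6, 0, 0, 0, 0.5]
    - [0, 0, -0.6, 0, 0, 0, 0.5]
    - [0, 0, -0.6, 0, 0, 0, 0.5]

```text
clock: 54.2
tool_pos: [0.4509, 0.1852, 0.1996]
orientation: [0.713, 0.701, -0.002, -0.001]
ft_force: [0.7, 0.6, -1.3]
gripper_width: 0.493
gripper_force: 0.0
```

Run:
```python
from plan import *
rep(([.5215,-.2685,.2],None),(None,down(-5.3)),([.5215,-.2685,.082],None))
```

```text
t 54.2 p [0.4509 0.1852 0.1996] phi 89.1 z [-0.004 -0.    -1.   ] w 0.493 F 0.0 q [ 0.23 -0.08  1.92  0.    1.3   0.24]
 shift [-9.05  1.56 -0.01] n>=9.2
 turn [-0.03  0.04 16.47]
 shift [0.   0.   2.36] n>=2.4
```

Emit:
carry_out:
  deltas:
    - [-0.9, 0.16, 0, 0, 0, 0, 0.5]
    - [-0.9, 0.16, 0, 0, 0, 0, 0.5]
    - [-0.9, 0.16, 0, 0, 0, 0, 0.5]
    - [-0.9, 0.16, 0, 0, 0, 0, 0.5]
    - [-0.9, 0.16, 0, 0, 0, 0, 0.5]
    - [-0.9, 0.16, 0, 0, 0, 0, 0.5]
    - [-0.9, 0.15, 0, 0, 0, 0, 0.5]
    - [-0.9, 0.15, 0, 0, 0, 0, 0.5]
    - [-0.9, 0.15, 0, 0, 0, 0, 0.5]
    - [-0.95, 0.15, 0, 0, 0, 0, 0.5]

```text
clock: 55.2
tool_pos: [0.5218, -0.2703, 0.1986]
orientation: [0.713, 0.701, -0.001, -0.001]
ft_force: [0.4, -0.0, 0.4]
gripper_width: 0.5
gripper_force: 0.0
```

Emit:
carry_out:
  deltas:
    - [0, 0, 0, 0, 0, 1, 0.5]
    - [0, 0, 0, 0, 0, 1, 0.5]
    - [0, 0, 0, 0, 0, 1, 0.5]
    - [0, 0, 0, 0, 0, 1, 0.5]
    - [0, 0, 0, 0, 0, 1, 0.5]
    - [0, 0, 0, 0, 0, 1, 0.5]
    - [0, 0, 0, 0, 0, 1, 0.5]
    - [0, 0, 0, 0, 0, 1, 0.5]
    - [0, 0, 0, 0, 0, 1, 0.5]
    - [0, 0, 0, 0, 0, 1, 0.5]
    - [0, 0, 0, 0, 0, 1, 0.5]

```text
clock: 56.3
tool_pos: [0.5217, -0.2684, 0.1984]
orientation: [0.975, 0.223, -0.002, -0.0]
ft_force: [0.3, 0.3, 0.1]
gripper_width: 0.5
gripper_force: 0.0
```

Emit:
carry_out:
  deltas:
    - [0, 0, 0, 0, 0, 1, 0.5]
    - [0, 0, 0, 0, 0, 1, 0.5]
    - [0, 0, 0, 0, 0, 1, 0.5]
    - [0, 0, 0, 0, 0, 1, 0.5]
    - [0, 0, 0, 0, 0, 1, 0.5]
    - [0, 0, 0, 0, 0, 0.47, 0.5]
    - [0, 0, 0, 0, 0, 0, 0.5]

```text
clock: 57.0
tool_pos: [0.5217, -0.2684, 0.1985]
orientation: [0.999, -0.046, -0.002, 0.0]
ft_force: [-0.6, -0.3, 0.2]
gripper_width: 0.496
gripper_force: 0.0
```

Run:
```python
from plan import *
rep((None,down(-5.3)),([.5215,-.2685,.082],None))
```

```text
t 57.0 p [ 0.5217 -0.2684  0.1985] phi -5.3 z [-0.003  0.    -1.   ] w 0.496 F 0.0 q [-0.61  0.17  1.67 -0.    1.31  1.06]
 turn [ 0.    0.03 -0.  ]
 shift [-0.    0.    2.33] n>=2.3
```

Emit:
carry_out:
  deltas:
    - [0, 0, 0.7, 0, 0, 0, 0.5]
    - [0, 0, 0.7, 0, 0, 0, 0.5]
    - [0, 0, 0.6, 0, 0, 0, 0.5]
    - [0, 0, 0.33, 0, 0, 0, 0.5]
    - [0, 0, 0, 0, 0, 0, 0]
    - [0, 0, 0, 0, 0, 0, 0]
    - [0, 0, 0, 0, 0, 0, 0]
    - [0, 0, 0, 0, 0, 0, 0]
    - [0, 0, 0, 0, 0, 0, 0]
    - [0, 0, 0, 0, 0, 0, 0]
    - [0, 0, 0, 0, 0, 0, 0]

```text
clock: 58.1
tool_pos: [0.5219, -0.2706, 0.0833]
orientation: [0.999, -0.046, -0.001, 0.002]
ft_force: [-0.7, -7.3, -1.7]
gripper_width: 0.141
gripper_force: 20.0
```

Run:
```python
from plan import *
rep((None,down(97.8))); print(monitor.read_state()["ft_force"])
ref=cv2.imread("pics/tray1.png",0); cur=cv2.resize(cv2.cvtColor(cam("top")["img"][165:265,205:380],cv2.COLOR_RGB2GRAY),None,fx=4.5,fy=4.5,interpolation=cv2.INTER_CUBIC)
for x0,y0,x1,y1 in [(200,370,265,410),(490,375,635,420)]:
    r=cv2.matchTemplate(cur[330:450],ref[y0:y1,x0:x1],cv2.TM_CCOEFF_NORMED); _,v,_,l=cv2.minMaxLoc(r); print(v,l[0]-x0,l[1]+330-y0, np.abs(cur[y0:y1,x0:x1].astype(int)-ref[y0:y1,x0:x1]).mean())
```

```text
t 58.1 p [ 0.5219 -0.2706  0.0833] phi -5.3 z [-0.002 -0.005 -1.   ] w 0.141 F 20.0 q [-0.61  0.3   1.75 -0.01  1.09  1.06]
 turn [  0.02   0.05 -17.99]
[-0.74751008 -7.34499281 -1.73405393]
0.9997315406799316 0 0 10.676923076923076
0.9996938705444336 0 0 11.44551724137931
```

The gate matches its starting image with zero shift, so it's shut. Now I'll turn the left dial back to zero.

Emit:
carry_out:
  deltas:
    - [0, 0, 0, 0, 0, -1, 0]
    - [0, 0, 0, 0, 0, -1, 0]
    - [0, 0, 0, 0, 0, -1, 0]
    - [0, 0, 0, 0, 0, -1, 0]
    - [0, 0, 0, 0, 0, -1, 0]
    - [0, 0, 0, 0, 0, -1, 0]
    - [0, 0, 0, 0, 0, -1, 0]
    - [0, 0, 0, 0, 0, -1, 0]
    - [0, 0, 0, 0, 0, -1, 0]

```text
clock: 59.05
tool_pos: [0.5212, -0.2688, 0.0833]
orientation: [0.919, 0.395, -0.002, -0.0]
ft_force: [-3.4, -0.8, 4.6]
gripper_width: 0.14
gripper_force: 20.0
```

Emit:
carry_out:
  deltas:
    - [0, 0, 0, 0, 0, -1, 0]
    - [0, 0, 0, 0, 0, -1, 0]
    - [0, 0, 0, 0, 0, -1, 0]
    - [0, 0, 0, 0, 0, -1, 0]
    - [0, 0, 0, 0, 0, -1, 0]
    - [0, 0, 0, 0, 0, -1, 0]
    - [0, 0, 0, 0, 0, -1, 0]
    - [0, 0, 0, 0, 0, -1, 0]
    - [0, 0, 0, 0, 0, -0.9, 0]
    - [0, 0, 0, 0, 0, 0, 0]

```text
clock: 60.05
tool_pos: [0.5194, -0.2682, 0.0832]
orientation: [0.66, 0.752, -0.002, -0.003]
ft_force: [-10.6, 1.1, 10.4]
gripper_width: 0.132
gripper_force: 20.0
```

Run:
```python
from plan import *
rep((None,down(97.8))); print(monitor.read_state()["ft_force"],monitor.read_state()["torque"])
```

```text
t 60.0 p [ 0.5194 -0.2682  0.0832] phi 97.5 z [-0.008  0.    -1.   ] w 0.132 F 20.0 q [-0.61  0.29  1.75 -0.    1.1  -0.74]
 turn [-0.08 -0.01 -0.06]
[-10.59695376   1.14227859  10.43217112] [0.09027516 1.91643698 0.028626  ]
```

Emit:
carry_out:
  deltas:
    - [0, 0, 0, 0, 0, -0.15, 0]
    - [0, 0, 0, 0, 0, 0, 0]

```text
clock: 60.25
tool_pos: [0.5194, -0.2682, 0.0832]
orientation: [0.655, 0.756, -0.002, -0.003]
ft_force: [-12.1, 0.8, 10.6]
gripper_width: 0.137
gripper_force: 20.0
```

Run:
```python
from plan import *
rep((None,down(97.8))); print(monitor.read_state()["ft_force"],monitor.read_state()["torque"])
```

```text
t 60.2 p [ 0.5194 -0.2682  0.0832] phi 98.2 z [-0.008  0.    -1.   ] w 0.137 F 20.0 q [-0.61  0.29  1.75 -0.    1.1  -0.75]
 turn [-0.08 -0.02  0.07]
[-12.07476712   0.80332047  10.56997764] [ 0.07792474  1.98997533 -0.16087481]
```

Emit:
carry_out:
  deltas:
    - [0, 0, 0, 0, 0, 0, 0.5]
    - [0, 0, 0, 0, 0, 0, 0.5]
    - [0, 0, 0, 0, 0, 0, 0.5]
    - [0, 0, 0, 0, 0, 0, 0.5]
    - [0, 0, -0.7, 0, 0, 0, 0.5]
    - [0, 0, -0.7, 0, 0, 0, 0.5]
    - [0, 0, -0.7, 0, 0, 0, 0.5]
    - [0, -0.8, -0.7, 0, 0, 0, 0.5]
    - [0, -0.8, 0, 0, 0, 0, 0.5]
    - [0, -0.8, 0, 0, 0, 0, 0.5]

```text
clock: 61.25
tool_pos: [0.4052, -0.2853, 0.2222]
orientation: [0.655, 0.756, -0.001, 0.001]
ft_force: [-0.7, -0.1, -0.1]
gripper_width: 0.5
gripper_force: 0.0
```

Run:
```python
from plan import *
rep()
d=cam("top"); e=cam("side"); a=cv2.resize(d["img"][165:275,205:530],(780,264)); b=cv2.resize(e["img"][160:350,240:460],(347,300)); c=cv2.resize(d["img"][185:262,400:530],(433,300))
save(np.vstack([a,np.hstack([b,c])]),"final.png")
```

```text
t 61.2 p [ 0.4052 -0.2853  0.2222] phi 98.2 z [-0.001 -0.003 -1.   ] w 0.500 F 0.0 q [-0.77 -0.08  1.88 -0.    1.34 -0.91]
```

View pics/final.png

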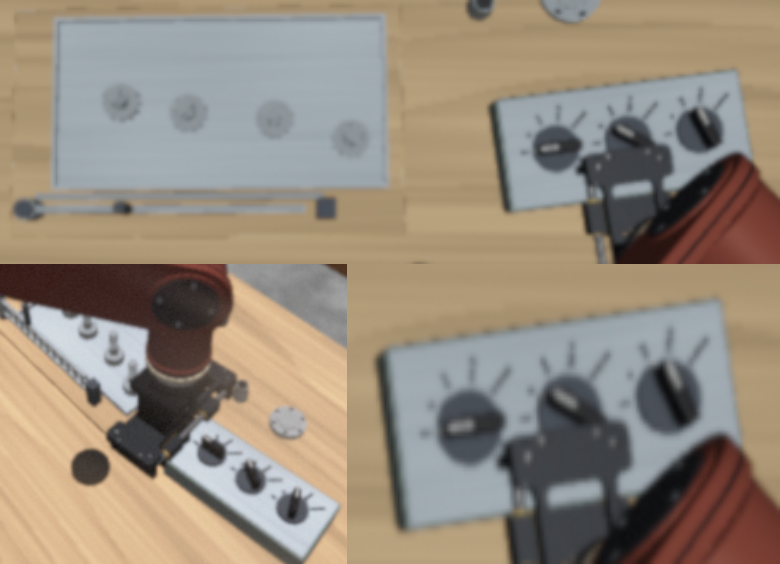

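The final picture shows all four bolts standing at (122,102), (188,112), (275,118) and (350,138). The gate is shut, the left dial is on its bar, and the middle and right dials are unmoved.

```bash
python3 -c "
from h import *
print(workorder.sign_off())"
```

```text
the job is handed in; nothing more can be done
None
```

The job is handed in: I set 3-1-2, opened the gate, stood all three fallen bolts beside the fourth, shut the gate, and turned the left dial back to zero, with the other two still on the code.

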